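# Pack organ pipes from spring clips and lock them in the tray

### The job

Pack the small organ pipes for transport: pull every pipe that is in the rack forward out of its spring clips, handling the soft metal gently so that it is not dented, and lay each in a cradle of the carrying tray. When all are in, take the red-handled toggle bar from its stand, pass its T-head down through the slot in the tray's brass bridge until the collar rests on the bridge, and turn it a quarter turn so that the head is locked under the bridge and the arm lies across the pipes; let go, and leave the other things on the bench alone.

Things in the scene. Friction and masses are not known exactly. Their poses are not given: they have to be found in the camera images.
- pipe1: soft silvery organ pipe, 60 to 90 g: tube 18 mm diameter, 130 mm long, then a 35 mm conical foot. Origin mid-tube on the axis; x towards the foot; two small ears on the +z side, 59 to 69 mm towards the foot, reach z = 11 mm. Starts level in two clips of the rack. Dents (failure) if the fingers' total force on it exceeds 40 N; grip with about 12 N. May be absent.
- pipe2: soft silvery organ pipe, 60 to 90 g: tube 18 mm diameter, 130 mm long, then a 35 mm conical foot. Origin mid-tube on the axis; x towards the foot; two small ears on the +z side, 59 to 69 mm towards the foot, reach z = 11 mm. Starts level in two clips of the rack. Dents (failure) if the fingers' total force on it exceeds 40 N; grip with about 12 N. May be absent.
- pipe3: soft silvery organ pipe, 60 to 90 g: tube 18 mm diameter, 130 mm long, then a 35 mm conical foot. Origin mid-tube on the axis; x towards the foot; two small ears on the +z side, 59 to 69 mm towards the foot, reach z = 11 mm. Starts level in two clips of the rack. Dents (failure) if the fingers' total force on it exceeds 40 N; grip with about 12 N. May be absent.
- pipe4: soft silvery organ pipe, 60 to 90 g: tube 18 mm diameter, 130 mm long, then a 35 mm conical foot. Origin mid-tube on the axis; x towards the foot; two small ears on the +z side, 59 to 69 mm towards the foot, reach z = 11 mm. Starts level in two clips of the rack. Dents (failure) if the fingers' total force on it exceeds 40 N; grip with about 12 N. May be absent.
- rack: fixed wooden clip rack, board 160 x 330 x 15 mm, two stepped rows (front low, back high) of two pipes, each pipe in two spring-steel C-clips open to the rack's -x side (its front). Pipes lie along rack y. Origin under the board, 5 mm in front of its centre; z up. Grip a pipe at its middle, across it, pull level to -x with about 8 N in all (a grip under 9 N may give way); clear after 25 mm
- tray: loose wooden tray, 2.5 kg, 210 (x) x 250 (y) mm, floor 10 mm, rim 20 mm high. Origin under its centre, z up. Two cross saddles at x = -45 and +45 mm (14 mm thick, ridges 52 mm high) form four blue-lined cradles along tray x. Between the saddles it is open to the floor, but for a brass bridge 26 mm wide on y = 0, 34 to 40 mm high, with the slot
- tray_slot (a point): centre of the slot in the tray's brass bridge, at its top face: slot 38 mm long along the tray's x, 13 mm wide; the bridge is 6 mm thick, with 24 mm free below it
- toggle: red-handled toggle bar, 130 g. Origin at the underside of its 22 mm brass collar, on the axis; z up, x along arm and T-head. T-head 30 (x) x 8 x 8 mm, 10 to 18 mm below; arm 210 (x) x 16 mm, 22 to 32 mm above. Starts in the stand, arm along stand x. With the collar on the tray's bridge the head turns freely and the arm passes 3 mm over the pipes
- toggle_grip (a point): grip point on the toggle bar's red handle, on the axis, 56 mm above its origin; handle is 36 mm long (toggle x), 14 mm thick (toggle y), 32 to 72 mm above the origin
- stand: fixed plywood parking stand, 94 x 64 mm base, 40 mm high, with a slot 38 (x) x 13 mm in its top in which the toggle bar stands; lift it straight up. Origin under its centre, z up
- cradle1 (a point): cradle 1 of the tray, 26 mm wide: the point where the middle of a laid pipe's axis should be, 50 mm above the tray's underside, 9 mm above the cradle bottom; pipe along tray x, foot to either end; tray y = 94 mm. Any pipe may go in any cradle
- seat1 (a point): clip seat 1 of the rack (front row): where the pipe's middle starts, 60 mm high. Its clips are 48 mm either side along rack y, 16 mm wide; posts stand 10 to 23 mm behind the axis; posts and jaws end 13 mm above the axis; between the clips 80 mm is free all round
- cradle2 (a point): cradle 2 of the tray, 26 mm wide: the point where the middle of a laid pipe's axis should be, 50 mm above the tray's underside, 9 mm above the cradle bottom; pipe along tray x, foot to either end; tray y = 48 mm. Any pipe may go in any cradle
- seat2 (a point): clip seat 2 of the rack (front row): where the pipe's middle starts, 60 mm high. Its clips are 48 mm either side along rack y, 16 mm wide; posts stand 10 to 23 mm behind the axis; posts and jaws end 13 mm above the axis; between the clips 80 mm is free all round
- cradle3 (a point): cradle 3 of the tray, 26 mm wide: the point where the middle of a laid pipe's axis should be, 50 mm above the tray's underside, 9 mm above the cradle bottom; pipe along tray x, foot to either end; tray y = -48 mm. Any pipe may go in any cradle
- seat3 (a point): clip seat 3 of the rack (back row): where the pipe's middle starts, 95 mm high. Its clips are 48 mm either side along rack y, 16 mm wide; posts stand 10 to 23 mm behind the axis; posts and jaws end 13 mm above the axis; between the clips 80 mm is free all round
- cradle4 (a point): cradle 4 of the tray, 26 mm wide: the point where the middle of a laid pipe's axis should be, 50 mm above the tray's underside, 9 mm above the cradle bottom; pipe along tray x, foot to either end; tray y = -94 mm. Any pipe may go in any cradle
- seat4 (a point): clip seat 4 of the rack (back row): where the pipe's middle starts, 95 mm high. Its clips are 48 mm either side along rack y, 16 mm wide; posts stand 10 to 23 mm behind the axis; posts and jaws end 13 mm above the axis; between the clips 80 mm is free all round
- glue: white glue bottle, 44 mm diameter, 90 mm high; not part of the job, leave it where it is. Origin at the centre of its underside
- tape: black and yellow tape measure, 65 x 38 x 60 mm; not part of the job, leave it where it is. Origin at the centre of its underside
- brushpot: dark wooden pot, 90 mm diameter, 110 mm high; not part of the job, leave it where it is. Origin at the centre of its underside
- tin: white tin, 84 mm diameter, 130 mm high; not part of the job, leave it where it is. Origin at the centre of its underside
- offcut: pale wood offcut, 130 x 50 x 50 mm; not part of the job, leave it where it is. Origin at the centre of its underside
- screwdriver: screwdriver lying on the bench; not part of the job, leave it where it is. Origin at the centre of its underside (screwdriver: on its length)
Mind the look-alikes: they are no part of the job. Leave any purple look-alike of the pipe4 alone.

How it is judged:
By the outcome, as a careful person would: the job done as asked, in the order asked, and still so for the second after the job is handed in, with the robot touching nothing.
Of pipe1, pipe2, pipe3, pipe4 only 3 to 4 are there at a start; the rules pass over those that are not, and their reading is None.
At some moment in a run one of tray may be knocked a few centimetres aside while the robot is not near it.
Once in a run the grip may slacken for a moment while it holds something.
It also fails if it takes over 210 s, if anything falls off the work surface, if the arm or the gripper's body presses on something with over 40 N, if the wrist force passes 120 N, or if a joint passes its speed limit or range.

### The arm

A 7-joint arm with a two-finger parallel gripper is mounted at the origin on the work surface. World frame = base frame: x ahead of the robot, y to its left, z up, the work surface at z = 0. Lengths are in mm, angles in degrees, forces in N, time in s.
With the tool pointing down it reaches from about 400 to 925 mm from the base axis. Payload 5.6 kg.
Tool frame: the origin (TCP) lies at the very end of the fingers, on their centre line; the grasp point (between the pads) lies 19 mm behind it (grip_point_offset is the distance from the TCP to the grasp point, in mm); z points along the fingers, y is the line along which they close (so a half turn about z gives the same grasp; the last joint's range is limited). The gripper opens to 85 mm and grips with 20 to 120 N. Pads are 22 mm wide; open, the fingers measure 114 mm over their backs; the gripper's body (76 mm by 85 mm) begins 54 mm behind the grasp point. The pads swing forward as they close: fully open they stand 13 mm farther back than shut.
Start: joints at [-72.135, 26.786, -0.665, 91.828, 0.344, 61.387, -3.226], TCP at [225.853, 609.508, 206.29] pointing down, gripper open.
Joint ranges: [-144.91, 144.91], [-17.63, 115.5], [-89.93, 88.59], [15.96, 139.68], [-74.01, 254.01], [8.47, 105.57], [-167.45, 167.45]. Speed limits (degrees/s): [147.25, 147.25, 180, 180, 180, 180, 180].

### API

Orientations are given as a 3x3 rotation matrix whose columns are the frame's x, y, z axes.
In Python, from station import * gives the robot as it stands.
- The arm moves only by the tool play_rows, never from a script. Its argument "series" is a list of rows, each an object of numbers: "claw": the gripper command: -1 is shut, 1 is fully open, values between are in proportion; "tx", "ty", "tz": the shift along the tool's x, y, z in mm; "twist": the turn about the tool's z in degrees. In form: [{"claw": .., "tx": .., "ty": .., "tz": .., "twist": ..}, ...]. A call has 1 to 8 rows; each row shifts and turns the commanded pose from where the row before left it, along the tool's axes as they then stand; what a row does not reach is not made up. A row lasts 1/10 s, in which the tool goes at most 50 mm and 8.59 degrees, less where a joint would pass 70% of its speed; a pose out of reach is approached as far as the arm can. A call is refused whole if a number of a shift passes 50 or a number of a turn 8.59, either way. A call with a gripper value outside its range is refused whole. The fingers move at their own pace and stop on an object; "force" is the grip in N (left out, the last holds). Time passes only in rows, so rows that do not move let the fingers close. It gives the time, the measured TCP pose, the force, the opening and the grip force at its end, in the units of the state.
- sense(): the state, without advancing time (a new reading comes with each control period).
- get_image(name): name is "scene" or "top" or "wrist"; returns a dict with "color" (480x640x3 uint8, red, green, blue), "range_z" (480x640 float32, mm along the optical axis (not along the pixel's ray), 0 where there is no reading), "intrinsics" (3x3 intrinsics, pixels), "R" (3x3) and "t" (3): a world point X has camera coordinates R X + t. Camera axes: x right, y down, z forward; pixel columns grow to the right and rows downward; lengths in mm; the calibration is good to about 2 mm. A picture is of the moment at which its call begins.
- close_job(): hands the job in; it is judged then, once.
Trained networks look in a picture, given as the dict that the camera call returned (one of the last four; its "shot" number tells which), for a name from the list of things; names that differ only in an ending like _2 or _b are one class to them, and where a whole thing is asked for, a point or a joint stands for the part that bears it (a point fixed in the world has none). Each returns a list of dicts, best first, with "conf" (0 to 1); they miss things now and then, are a little off and sometimes report something else, mostly with a low value. They report only what shows in the picture. A call takes as long as a camera call. They do not tell look-alikes from the thing itself.
- boxes_of(thing, picture): "xyz" ([x, y, z] in mm, in the coordinates of the camera as it stood for that picture, good to about 4 mm: the middle of the surface that is visible of it).
- regions_of(thing, picture): "region" (480x640 bool, what is visible of it).
- mark_of(thing, picture): "xyz" ([x, y, z] in mm, in the coordinates of the camera as it stood for that picture, good to about 4 mm: a listed point, or the origin of a listed thing).
The state is a dict: "time": time; "q": joint angles; "dq": joint speeds; "joint_torque": joint torques, N m; "tcp_pos": TCP position; "ee_rot": TCP orientation; "contact_force": force on the tool from outside, world axes, zero at the start; "moment": the same for the moment, N m; "gripper_width": finger opening in mm; "finger_force": force on a finger pad.
Only numpy, scipy, OpenCV 4.12 (cv2) and the standard library are available. Lean on these libraries where they do the work, as an engineer would, in place of code of your own. Each camera call takes 0.05 s, during which the arm holds its last target. There are 200 camera calls.

## Working session

There is one attempt and no reset: what is moved stays moved. The work goes in short steps, Python scripts to look and compute and a tool call to move; the robot and the scene stay as the last step left them, time stands still between calls to the robot, and variables do not carry over. Pictures are saved under pics/ and viewed, at most 14 in all, crops included, and the job is handed in when it is done.

Besides the shell and the picture viewer there is one more tool, called after "Call:" as name([rows], argument=value, ...), one row to a line, values as JSON. play_rows: Moves the arm, as the interface text tells. Its arguments: {"type":"object","properties":{"series":{"type":"array"},"force":{"type":"number"}},"required":["series"]}

```bash
ls; mkdir -p pics
cat > h.py <<'E'
from station import *
import numpy as np, cv2
def w(p,im): return im["R"].T@(np.array(p)-im["t"])
def px(X,im):
    c=im["R"]@np.array(X)+im["t"]; u=im["intrinsics"]@c; return (u[:2]/u[2]).round().astype(int)
def save(n,im): cv2.imwrite(f"pics/{n}.png",im["color"][:,:,::-1])
def cloud(im):
    z=im["range_z"]; v,u=np.mgrid[:480,:640]; K=im["intrinsics"]
    c=np.stack([(u-K[0,2])/K[0,0]*z,(v-K[1,2])/K[1,1]*z,z],-1)
    return (c-im["t"])@im["R"]
E
python3 - <<'E'
from h import *
s=sense(); print(s["time"],s["tcp_pos"],np.round(s["ee_rot"],3),s["gripper_width"])
for n in("top","scene"):
    im=get_image(n); save(n+"0",im)
    print(n,im["R"].round(3).tolist(),im["t"].round(1))
    for t in["pipe1","rack","tray","tray_slot","toggle","toggle_grip","stand","cradle1","cradle2","cradle3","cradle4","seat1","seat2","seat3","seat4"]:
        for d in mark_of(t,im)[:6]: 
            X=w(d["xyz"],im); print(t,X.round(),px(X,im),round(d["conf"],2))
E
```

```text
pics
0.0 [225.68995843 608.88317999 205.30939753] [[-0.938  0.348 -0.001]
 [ 0.348  0.938 -0.002]
 [-0.    -0.002 -1.   ]] 85.41369510367946
top [[-0.034, -0.999, 0.002], [-0.979, 0.033, -0.202], [0.202, -0.008, -0.979]] [  17.5  525.7 1391.4]
pipe1 [318. 277.   2.] [214 339] 0.85
pipe1 [ 259. -256.   10.] [432 356] 0.83
pipe1 [ 518. -296.   51.] [444 248] 0.73
pipe1 [500. 181.  58.] [250 261] 0.68
pipe1 [574. 178. 101.] [249 227] 0.64
pipe1 [ 510. -334.   50.] [459 251] 0.63
rack [528. 272.  -1.] [217 255] 0.71
tray [ 532. -241.    2.] [418 247] 0.66
tray_slot [ 530. -239.   41.] [420 245] 0.93
toggle [778. 208.   4.] [241 161] 0.29
toggle_grip [ 528. -243.    1.] [419 249] 0.68
toggle_grip [597.   7.  92.] [320 216] 0.59
stand [597.   8.  -2.] [320 226] 0.9
cradle1 [ 551. -150.   49.] [384 237] 0.96
cradle1 [ 513. -334.   50.] [460 249] 0.76
cradle1 [ 536. -201.   51.] [405 242] 0.71
cradle1 [ 518. -295.   51.] [443 248] 0.55
cradle2 [ 551. -150.   49.] [384 237] 0.96
cradle2 [ 513. -334.   50.] [460 249] 0.76
cradle2 [ 536. -201.   51.] [405 242] 0.71
cradle2 [ 518. -295.   51.] [
[... 2639 characters left out ...]
210] 0.68
cradle4 [399.  -9.  -0.] [351 242] 0.55
cradle4 [ 531. -243.   -1.] [266 231] 0.39
seat1 [560. 360.  97.] [438 302] 0.97
seat1 [490. 184.  60.] [389 267] 0.82
seat1 [484. 351.  65.] [448 294] 0.79
seat1 [568. 184. 100.] [373 269] 0.57
seat2 [560. 360.  97.] [438 302] 0.97
seat2 [490. 184.  60.] [389 267] 0.82
seat2 [484. 351.  65.] [448 294] 0.79
seat2 [568. 184. 100.] [373 269] 0.57
seat3 [560. 360.  97.] [438 302] 0.97
seat3 [490. 184.  60.] [389 267] 0.82
seat3 [484. 351.  65.] [448 294] 0.79
seat3 [568. 184. 100.] [373 269] 0.57
seat4 [560. 360.  97.] [438 302] 0.97
seat4 [490. 184.  60.] [389 267] 0.82
seat4 [484. 351.  65.] [448 294] 0.79
seat4 [568. 184. 100.] [373 269] 0.57
```

View top.

View pics/top0.png

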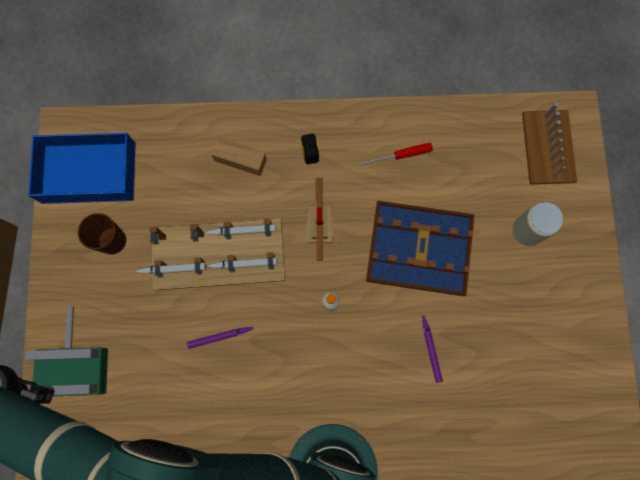

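View pics/scene0.png

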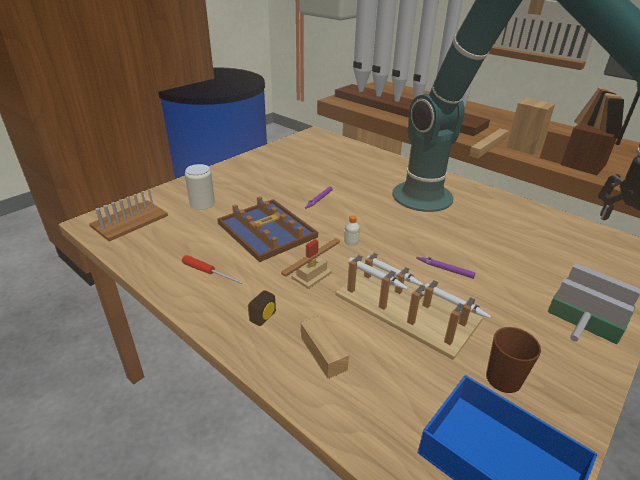

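Call:
play_rows([
  {"claw":1,"twist":8.5},
  {"claw":1,"twist":8.5},
  {"claw":1,"twist":8.5},
  {"claw":1,"twist":8.5},
  {"claw":1,"twist":8.5},
  {"claw":1,"twist":8.5},
  {"claw":1,"twist":8.5},
  {"claw":1,"twist":8.5},
], force=12)

```text
$.series[0]: bad value
```

```bash
cat >> h.py <<'E'
def st(): 
    s=sense(); R=np.array(s["ee_rot"]); 
    print("t",round(s["time"],1),"tcp",np.round(s["tcp_pos"],1),"yaw_y",round(float(np.degrees(np.arctan2(R[1,1],R[0,1]))),2),"zt",R[:,2].round(3),"w",round(s["gripper_width"],1),"ff",s["finger_force"],"F",np.round(s["contact_force"],1),"q",np.round(s["q"])); return s
def go(X,s=None):
    s=s or sense(); d=np.array(s["ee_rot"]).T@(np.array(X)-s["tcp_pos"]); print("tool shift",d.round(1)); return d
E
python3 - <<'E'
from h import *
st(); go([490,353,215])
E
```

```text
t 1.6 tcp [225.9 609.5 206.3] yaw_y 69.67 zt [ 0. -0. -1.] w 85.4 ff 0.0 F [-0.3 -0.7  0.2] q [-72.  27.  -1.  92.   0.  61.  -3.]
tool shift [-336.8 -148.7   -8.7]
```

Call:
play_rows([
  {"claw":1,"tx":0,"ty":0,"tz":0,"twist":8.5},
  {"claw":1,"tx":0,"ty":0,"tz":0,"twist":8.5},
  {"claw":1,"tx":0,"ty":0,"tz":0,"twist":8.5},
  {"claw":1,"tx":0,"ty":0,"tz":0,"twist":8.5},
  {"claw":1,"tx":0,"ty":0,"tz":0,"twist":8.5},
  {"claw":1,"tx":0,"ty":0,"tz":0,"twist":8.5},
  {"claw":1,"tx":0,"ty":0,"tz":0,"twist":8.5},
  {"claw":1,"tx":0,"ty":0,"tz":0,"twist":8.5},
], force=12)

```text
time: 2.4
tcp_pos: [225.8, 609.5, 206.3]
ee_rot: [[-0.023, 1.0, -0.0], [1.0, 0.023, 0.0], [0.0, -0.0, -1.0]]
contact_force: [0.2, 0.1, 0.4]
gripper_width: 85.3
finger_force: 0.0
```

Run:
```python
from h import *
st(); go([480,353,215])
```

```text
t 2.4 tcp [225.8 609.5 206.3] yaw_y 1.33 zt [-0.  0. -1.] w 85.3 ff 0.0 F [0.2 0.1 0.4] q [-83.  27.  14.  93.  -7.  61. -66.]
tool shift [-262.3  248.2   -8.7]
```

Call:
play_rows([
  {"claw":0.2,"tx":-33,"ty":31,"tz":-1,"twist":0},
  {"claw":0.2,"tx":-33,"ty":31,"tz":-1,"twist":0},
  {"claw":0.2,"tx":-33,"ty":31,"tz":-1,"twist":0},
  {"claw":0.2,"tx":-33,"ty":31,"tz":-1,"twist":0},
  {"claw":0.2,"tx":-33,"ty":31,"tz":-1,"twist":0},
  {"claw":0.2,"tx":-33,"ty":31,"tz":-1,"twist":0},
  {"claw":0.2,"tx":-33,"ty":31,"tz":-1,"twist":0},
  {"claw":0.2,"tx":-33,"ty":31,"tz":-1,"twist":0},
])

```text
time: 3.2
tcp_pos: [482.5, 351.5, 214.6]
ee_rot: [[-0.029, 1.0, 0.0], [1.0, 0.029, 0.001], [0.001, 0.0, -1.0]]
contact_force: [1.2, 0.2, 0.4]
gripper_width: 51.5
finger_force: 0.0
```

Call:
play_rows([
  {"claw":0.2,"tx":0,"ty":0,"tz":0,"twist":0},
  {"claw":0.2,"tx":0,"ty":0,"tz":0,"twist":0},
])

```text
time: 3.4
tcp_pos: [482.3, 351.8, 214.4]
ee_rot: [[-0.026, 1.0, 0.0], [1.0, 0.026, 0.0], [0.0, 0.0, -1.0]]
contact_force: [-0.6, 0.5, -0.1]
gripper_width: 51.2
finger_force: 0.0
```

Run:
```python
from h import *
s=st(); im=get_image("wrist"); save("w1",im)
C=-im["R"].T@im["t"]; print("cam",C.round(), (np.array(s["ee_rot"]).T@(C-s["tcp_pos"])).round())
for t in["pipe1","seat1"]:
    for d in mark_of(t,im)[:6]: 
        X=w(d["xyz"],im); print(t,X.round(),px(X,im),round(d["conf"],2))
P=cloud(im)
for d in regions_of("pipe1",im)[:4]:
    m=d["region"]&(im["range_z"]>0); X=P[m]
    c,sz,a=cv2.minAreaRect(X[:,:2].astype(np.float32)); print(round(d["conf"],2),m.sum(),np.round(c),np.round(sz),round(a,1),"zmax",np.percentile(X[:,2],95).round(1))
```

```text
t 3.4 tcp [482.3 351.8 214.4] yaw_y 1.5 zt [ 0.  0. -1.] w 51.2 ff 0.0 F [-0.6  0.5 -0.1] q [-55.  22.  20. 100.  -8.  60. -30.]
cam [480. 430. 382.] [  78.   -0. -167.]
pipe1 [316. 278.  10.] [133 277] 0.9
pipe1 [501. 184.  62.] [329 402] 0.68
pipe1 [489. 355.  59.] [323 213] 0.56
seat1 [487. 357.  58.] [320 210] 0.88
seat1 [493. 176.  59.] [320 407] 0.8
seat1 [564. 363.  96.] [433 217] 0.73
0.75 4025 [490. 362.] [ 23. 191.] 1.7 zmax 68.6
0.71 3243 [324. 262.] [ 24. 165.] 10.2 zmax 18.6
0.55 2508 [495. 200.] [ 20. 166.] 1.4 zmax 68.8
```

View pics/w1.png

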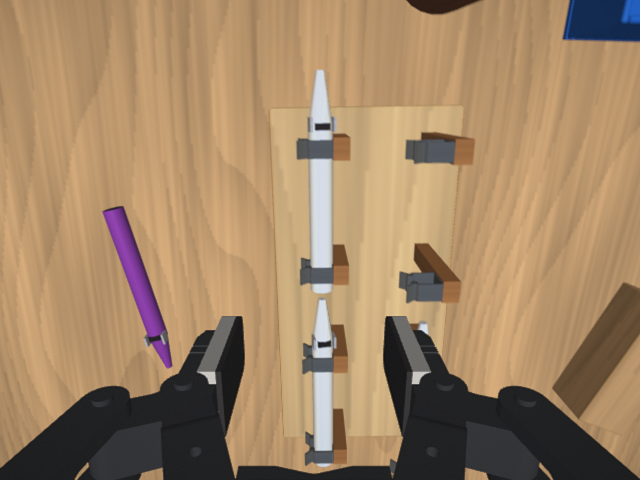

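Call:
play_rows([
  {"claw":0.2,"tx":4,"ty":7,"tz":43,"twist":0},
  {"claw":0.2,"tx":0,"ty":0,"tz":43,"twist":0},
  {"claw":0.2,"tx":0,"ty":0,"tz":43,"twist":0},
  {"claw":0.2,"tx":0,"ty":0,"tz":44,"twist":0},
  {"claw":-0.2,"tx":0,"ty":0,"tz":0,"twist":0},
  {"claw":-0.48,"tx":0,"ty":0,"tz":0,"twist":0},
  {"claw":-0.48,"tx":0,"ty":0,"tz":0,"twist":0},
  {"claw":-0.48,"tx":0,"ty":0,"tz":0,"twist":0},
], force=12)

```text
time: 4.4
tcp_pos: [489.7, 358.5, 44.1]
ee_rot: [[-0.03, 1.0, 0.004], [1.0, 0.03, 0.003], [0.003, 0.004, -1.0]]
contact_force: [0.3, -0.2, -0.8]
gripper_width: 22.3
finger_force: 0.0
```

Call:
play_rows([
  {"claw":-0.55,"tx":0,"ty":0,"tz":0,"twist":0},
  {"claw":-0.55,"tx":0,"ty":0,"tz":0,"twist":0},
  {"claw":-0.6,"tx":0,"ty":0,"tz":0,"twist":0},
  {"claw":-0.6,"tx":0,"ty":0,"tz":0,"twist":0},
])

```text
time: 4.8
tcp_pos: [488.4, 357.1, 41.6]
ee_rot: [[-0.029, 1.0, 0.0], [1.0, 0.029, 0.0], [0.0, 0.0, -1.0]]
contact_force: [-0.5, 0.1, -0.9]
gripper_width: 17.2
finger_force: 0.0
```

Call:
play_rows([
  {"claw":-0.62,"tx":0,"ty":0,"tz":0,"twist":0},
  {"claw":-0.62,"tx":0,"ty":0,"tz":0,"twist":0},
  {"claw":-0.65,"tx":0,"ty":0,"tz":0,"twist":0},
  {"claw":-0.65,"tx":0,"ty":0,"tz":0,"twist":0},
])

```text
time: 5.2
tcp_pos: [488.3, 357.0, 41.2]
ee_rot: [[-0.029, 1.0, -0.0], [1.0, 0.029, -0.0], [-0.0, -0.0, -1.0]]
contact_force: [0.8, -0.6, 0.1]
gripper_width: 15.0
finger_force: 0.0
```

Run:
```python
from h import *
s=st(); im=get_image("wrist"); save("w2",im)
```

```text
t 5.2 tcp [488.3 357.   41.2] yaw_y 1.67 zt [-0. -0. -1.] w 15.0 ff 0.0 F [ 0.8 -0.6  0.1] q [-52.  35.  17. 105. -14.  42. -26.]
```

View pics/w2.png

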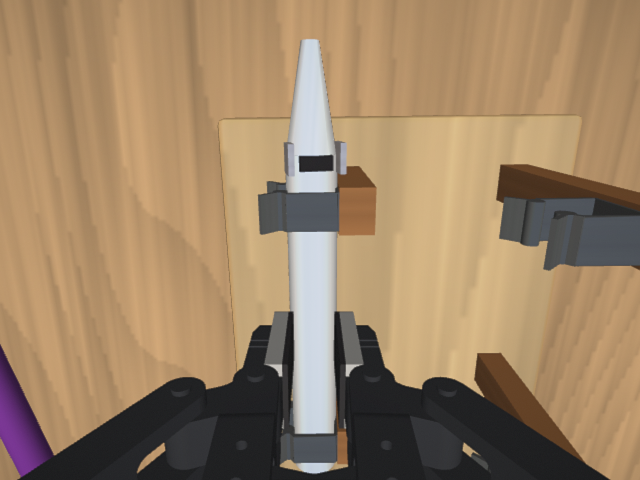

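Call:
play_rows([
  {"claw":-0.67,"tx":0,"ty":0,"tz":0,"twist":0},
  {"claw":-0.67,"tx":0,"ty":0,"tz":0,"twist":0},
])

```text
time: 5.45
tcp_pos: [488.3, 357.1, 41.3]
ee_rot: [[-0.029, 1.0, -0.0], [1.0, 0.029, 0.0], [0.0, -0.0, -1.0]]
contact_force: [-0.6, 0.5, 1.2]
gripper_width: 14.3
finger_force: 0.0
```

Call:
play_rows([
  {"claw":-0.7,"tx":0,"ty":0,"tz":0,"twist":0},
  {"claw":-0.7,"tx":0,"ty":0,"tz":0,"twist":0},
])

```text
time: 5.65
tcp_pos: [488.3, 357.0, 41.3]
ee_rot: [[-0.029, 1.0, 0.0], [1.0, 0.029, 0.0], [0.0, 0.0, -1.0]]
contact_force: [0.1, 0.6, -0.1]
gripper_width: 12.9
finger_force: 0.0
```

Call:
play_rows([
  {"claw":-0.73,"tx":0,"ty":0,"tz":0,"twist":0},
  {"claw":-0.73,"tx":0,"ty":0,"tz":0,"twist":0},
])

```text
time: 5.85
tcp_pos: [488.3, 357.1, 41.3]
ee_rot: [[-0.029, 1.0, -0.0], [1.0, 0.029, -0.0], [-0.0, -0.0, -1.0]]
contact_force: [1.3, 0.4, 1.0]
gripper_width: 11.5
finger_force: 0.1
```

Call:
play_rows([
  {"claw":-0.76,"tx":0,"ty":0,"tz":0,"twist":0},
  {"claw":-0.76,"tx":0,"ty":0,"tz":0,"twist":0},
])

```text
time: 6.05
tcp_pos: [488.2, 357.1, 41.4]
ee_rot: [[-0.029, 1.0, -0.0], [1.0, 0.029, 0.0], [0.0, -0.0, -1.0]]
contact_force: [0.6, 0.3, 1.7]
gripper_width: 10.6
finger_force: 1.9
```

Call:
play_rows([
  {"claw":-0.79,"tx":0,"ty":0,"tz":0,"twist":0},
  {"claw":-0.79,"tx":0,"ty":0,"tz":0,"twist":0},
])

```text
time: 6.25
tcp_pos: [488.3, 357.1, 41.5]
ee_rot: [[-0.029, 1.0, 0.0], [1.0, 0.029, 0.0], [0.0, 0.0, -1.0]]
contact_force: [-1.0, -0.6, 3.6]
gripper_width: 9.0
finger_force: 3.1
```

Run:
```python
from h import *
s=st(); im=get_image("wrist"); cv2.imwrite("pics/w3.png",cv2.resize(im["color"][260:480,200:440,::-1],None,fx=2.5,fy=2.5))
```

```text
t 6.2 tcp [488.3 357.1  41.5] yaw_y 1.67 zt [ 0.  0. -1.] w 9.0 ff 3.0825351923704147 F [-1.  -0.6  3.6] q [-52.  35.  17. 105. -14.  42. -26.]
```

View pics/w3.png

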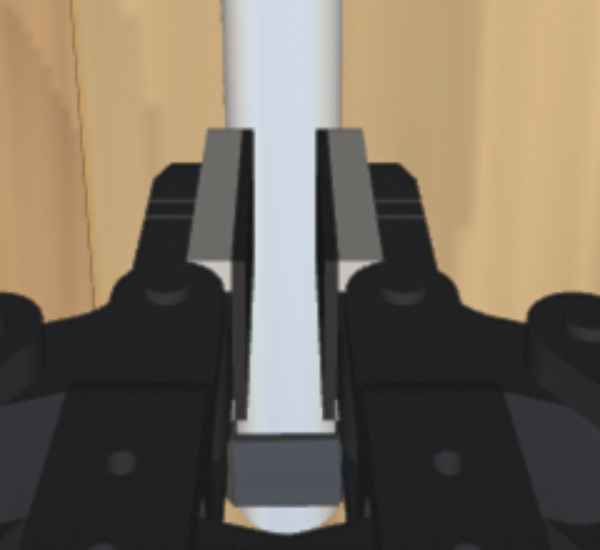

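Run:
```python
from h import *
s=st(); im=get_image("wrist"); P=cloud(im); print(im["intrinsics"][0,0])
for u,v in[(290,315),(292,330),(335,315),(290,355),(285,340),(313,320),(313,290),(313,250),(313,400),(225,380)]: print(u,v,P[v,u].round(1),im["range_z"][v,u])
```

```text
t 6.3 tcp [488.3 357.1  41.5] yaw_y 1.67 zt [-0.  0. -1.] w 9.0 ff 3.1104660406708717 F [-0.4 -1.1  2.4] q [-52.  35.  17. 105. -14.  42. -26.]
428.8745850539438
290 315 [479.5 366.5  72.5] 151.03522
292 330 [480.8 366.8  83.7] 140.27953
335 315 [495.3 367.7  74. ] 149.30159
290 355 [480.9 367.2  99.4] 125.257996
285 340 [478.9 366.4  89.5] 134.81224
313 320 [487.8 361.8  66.8] 157.91469
313 290 [487.4 373.8  66.8] 154.20105
313 250 [487.  388.9  66.6] 149.68997
313 400 [488.8 327.5  67.6] 167.8033
225 380 [4.399e+02 2.880e+02 2.000e-01] 243.65602
```

Call:
play_rows([
  {"claw":-0.3,"tx":0,"ty":0,"tz":0,"twist":0},
  {"claw":-0.3,"tx":0,"ty":0,"tz":0,"twist":0},
  {"claw":-0.3,"tx":0,"ty":0,"tz":10,"twist":0},
  {"claw":-0.3,"tx":0,"ty":1,"tz":10,"twist":0},
  {"claw":-0.55,"tx":0,"ty":0,"tz":0,"twist":0},
  {"claw":-0.55,"tx":0,"ty":0,"tz":0,"twist":0},
])

```text
time: 6.95
tcp_pos: [488.8, 356.5, 20.4]
ee_rot: [[-0.029, 1.0, -0.001], [1.0, 0.029, -0.001], [-0.001, -0.001, -1.0]]
contact_force: [-2.1, -0.6, -0.1]
gripper_width: 19.3
finger_force: 0.7
```

Call:
play_rows([
  {"claw":-0.6,"tx":0,"ty":0,"tz":0,"twist":0},
  {"claw":-0.6,"tx":0,"ty":0,"tz":0,"twist":0},
])

```text
time: 7.15
tcp_pos: [488.2, 356.6, 20.9]
ee_rot: [[-0.029, 1.0, -0.002], [1.0, 0.029, -0.001], [-0.001, -0.002, -1.0]]
contact_force: [-2.7, -1.0, -2.7]
gripper_width: 17.5
finger_force: 14.0
```

Run:
```python
from h import *
s=st(); im=get_image("wrist"); P=cloud(im)
cv2.imwrite("pics/w4.png",cv2.resize(im["color"][220:480,180:460,::-1],None,fx=2.2,fy=2.2))
```

```text
t 7.2 tcp [488.2 356.6  20.9] yaw_y 1.69 zt [-0.002 -0.001 -1.   ] w 17.5 ff 13.952720761299133 F [-2.7 -1.  -2.7] q [-51.  37.  16. 106. -15.  40. -25.]
```

View pics/w4.png

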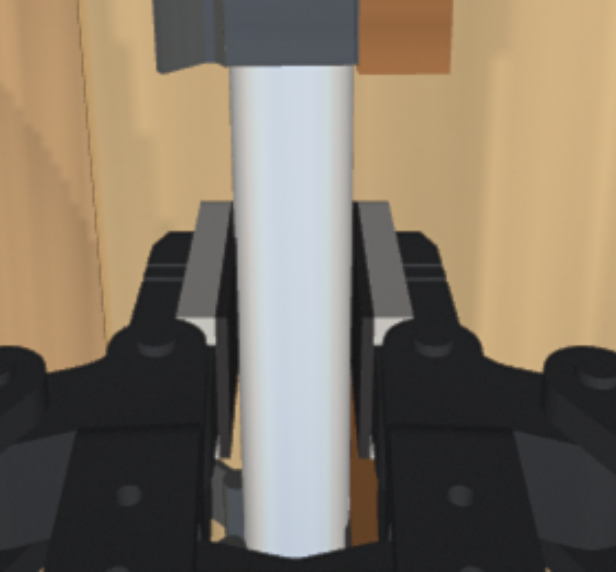

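Call:
play_rows([
  {"claw":-0.6,"tx":0,"ty":-4,"tz":0,"twist":0},
  {"claw":-0.6,"tx":0,"ty":-4,"tz":0,"twist":0},
  {"claw":-0.6,"tx":0,"ty":-4,"tz":0,"twist":0},
])

```text
time: 7.5
tcp_pos: [482.2, 357.3, 22.9]
ee_rot: [[-0.027, 1.0, 0.01], [1.0, 0.027, 0.003], [0.003, 0.01, -1.0]]
contact_force: [7.6, -0.3, -3.7]
gripper_width: 17.5
finger_force: 13.9
```

Call:
play_rows([
  {"claw":-0.6,"tx":0,"ty":-5,"tz":0,"twist":0},
  {"claw":-0.6,"tx":0,"ty":-5,"tz":0,"twist":0},
  {"claw":-0.6,"tx":0,"ty":-5,"tz":0,"twist":0},
  {"claw":-0.6,"tx":0,"ty":-5,"tz":0,"twist":0},
  {"claw":-0.6,"tx":0,"ty":-5,"tz":0,"twist":0},
])

```text
time: 8.0
tcp_pos: [451.6, 356.2, 21.3]
ee_rot: [[-0.03, 1.0, -0.0], [1.0, 0.03, 0.0], [0.0, -0.0, -1.0]]
contact_force: [0.1, -0.4, -0.3]
gripper_width: 17.3
finger_force: 14.0
```

Run:
```python
from h import *
s=st(); im=get_image("wrist"); P=cloud(im)
cv2.imwrite("pics/w5.png",im["color"][:,:,::-1])
```

```text
t 8.0 tcp [451.6 356.2  21.3] yaw_y 1.69 zt [-0.  0. -1.] w 17.3 ff 14.030348360538483 F [ 0.1 -0.4 -0.3] q [-54.  35.  16. 110. -15.  37. -27.]
```

View pics/w5.png

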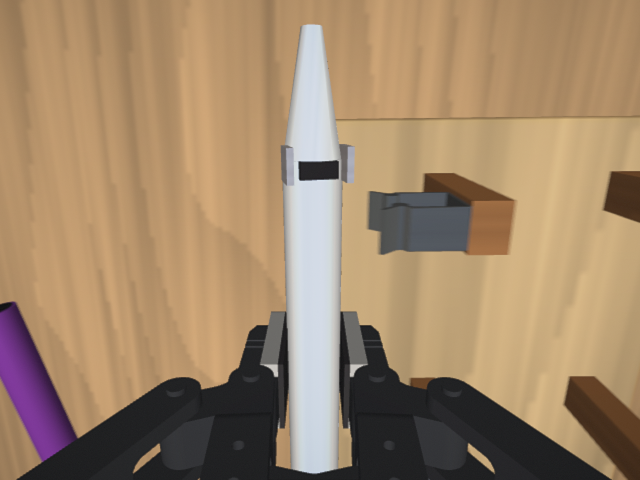

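Call:
play_rows([
  {"claw":-0.6,"tx":0,"ty":0,"tz":-15,"twist":0},
  {"claw":-0.6,"tx":0,"ty":0,"tz":-30,"twist":0},
  {"claw":-0.6,"tx":0,"ty":0,"tz":-35,"twist":0},
  {"claw":-0.6,"tx":0,"ty":0,"tz":-35,"twist":0},
  {"claw":-0.6,"tx":-10,"ty":0,"tz":-25,"twist":0},
  {"claw":-0.6,"tx":-20,"ty":3,"tz":0,"twist":0},
  {"claw":-0.6,"tx":-30,"ty":5,"tz":0,"twist":0},
  {"claw":-0.6,"tx":-35,"ty":5,"tz":0,"twist":0},
])

```text
time: 8.85
tcp_pos: [468.5, 261.4, 162.8]
ee_rot: [[-0.031, 1.0, 0.002], [1.0, 0.031, 0.002], [0.002, 0.002, -1.0]]
contact_force: [1.3, 0.3, -0.7]
gripper_width: 17.2
finger_force: 14.0
```

Call:
play_rows([
  {"claw":-0.6,"tx":-40,"ty":6,"tz":0,"twist":0},
  {"claw":-0.6,"tx":-40,"ty":6,"tz":0,"twist":0},
  {"claw":-0.6,"tx":-40,"ty":6,"tz":0,"twist":0},
  {"claw":-0.6,"tx":-40,"ty":6,"tz":0,"twist":0},
  {"claw":-0.6,"tx":-40,"ty":6,"tz":0,"twist":0},
  {"claw":-0.6,"tx":-40,"ty":6,"tz":0,"twist":0},
  {"claw":-0.6,"tx":-40,"ty":6,"tz":0,"twist":0},
  {"claw":-0.6,"tx":-40,"ty":6,"tz":0,"twist":0},
])

```text
time: 9.65
tcp_pos: [525.9, -58.9, 162.7]
ee_rot: [[-0.029, 1.0, 0.002], [1.0, 0.029, 0.0], [0.0, 0.002, -1.0]]
contact_force: [0.8, -0.7, -0.4]
gripper_width: 17.4
finger_force: 14.0
```

Call:
play_rows([
  {"claw":-0.6,"tx":-40,"ty":6,"tz":0,"twist":0},
  {"claw":-0.6,"tx":-30,"ty":5,"tz":0,"twist":-4},
  {"claw":-0.6,"tx":-20,"ty":0,"tz":0,"twist":-5},
  {"claw":-0.6,"tx":0,"ty":0,"tz":0,"twist":-7},
  {"claw":-0.6,"tx":0,"ty":0,"tz":0,"twist":-7.5},
  {"claw":-0.6,"tx":0,"ty":0,"tz":0,"twist":-7.5},
  {"claw":-0.6,"tx":0,"ty":0,"tz":0,"twist":-7.5},
  {"claw":-0.6,"tx":0,"ty":0,"tz":0,"twist":-7.5},
])

```text
time: 10.45
tcp_pos: [540.6, -147.0, 162.5]
ee_rot: [[-0.742, 0.67, 0.001], [0.67, 0.742, -0.0], [-0.001, 0.001, -1.0]]
contact_force: [0.6, -0.5, -0.0]
gripper_width: 17.2
finger_force: 14.0
```

Call:
play_rows([
  {"claw":-0.6,"tx":0,"ty":0,"tz":0,"twist":-7.5},
  {"claw":-0.6,"tx":0,"ty":0,"tz":0,"twist":-7.5},
  {"claw":-0.6,"tx":0,"ty":0,"tz":0,"twist":-7},
  {"claw":-0.6,"tx":0,"ty":0,"tz":0,"twist":-5},
  {"claw":-0.6,"tx":0,"ty":0,"tz":0,"twist":-3},
  {"claw":-0.6,"tx":0,"ty":0,"tz":0,"twist":0},
])

```text
time: 11.05
tcp_pos: [540.6, -147.1, 162.5]
ee_rot: [[-0.977, 0.214, 0.001], [0.214, 0.977, -0.0], [-0.001, -0.0, -1.0]]
contact_force: [-0.1, -0.6, -0.5]
gripper_width: 17.3
finger_force: 14.0
```

```bash
cat >> h.py <<'E'
from scipy.spatial.transform import Rotation
CY=[94,48,-48,-94]
def tray(verbose=1):
    """fit the tray pose in x,y,yaw from the marks of cradles and slot"""
    best=[]
    for n in("wrist","top","scene"):
        im=get_image(n); L=[w(d["xyz"],im) for d in mark_of("cradle1",im) if d["conf"]>.3]
        L=[X for X in L if abs(X[2]-50)<9]; S=[w(d["xyz"],im) for d in mark_of("tray_slot",im) if d["conf"]>.4]; S=[X for X in S if abs(X[2]-40)<9]
        print(n,[X.round().tolist() for X in L],"slot",[X.round().tolist() for X in S])
    return im
E
python3 - <<'E'
from h import *
s=st(); im=get_image("wrist"); save("w6",im); tray()
E
```

```text
t 11.1 tcp [ 540.6 -147.1  162.5] yaw_y 77.63 zt [ 0.001 -0.    -1.   ] w 17.3 ff 14.04893472790718 F [-0.1 -0.6 -0.5] q [  1.  21.  14. 108.  -6.  52.  95.]
wrist [[522.0, -292.0, 48.0], [511.0, -334.0, 51.0], [539.0, -191.0, 55.0]] slot [[530.0, -244.0, 37.0]]
top [[514.0, -334.0, 51.0], [520.0, -298.0, 50.0]] slot [[534.0, -241.0, 40.0]]
scene [[538.0, -196.0, 49.0], [520.0, -288.0, 50.0], [546.0, -151.0, 51.0]] slot [[532.0, -243.0, 42.0]]
```

View pics/w6.png

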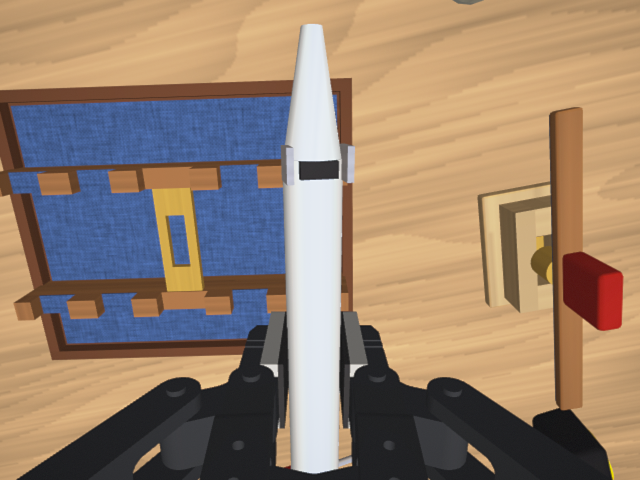

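```bash
cat >> h.py <<'E'
def ridges(name,c=(530,-242),yaw=-12,zr=(47,57)):
    im=get_image(name); P=cloud(im).reshape(-1,3); P=P[(P[:,2]>zr[0])&(P[:,2]<zr[1])]
    for it in range(4):
        a=np.radians(yaw); e=np.array([[np.cos(a),np.sin(a)],[-np.sin(a),np.cos(a)]])
        q=(P[:,:2]-c)@e.T; m=(abs(abs(q[:,0])-45)<14)&(abs(q[:,1])<128)
        if it<3:
            sl=[];of=[];W=[]
            for sg in(1,-1):
                k=m&(np.sign(q[:,0])==sg)
                if k.sum()<30: continue
                p=np.polyfit(q[k,1],q[k,0],1); sl.append(p[0]); of.append(p[1]-sg*45); W.append(k.sum())
            yaw-=np.degrees(np.arctan(np.average(sl,weights=W))); c=np.array(c)+e[0]*np.mean(of)
    h=np.histogram(q[m,1],bins=np.arange(-130,131,5)); 
    print(name,"c",np.round(c,1),"yaw",round(float(yaw),2),W,np.round(of,1),np.round(sl,3)); print(dict(zip(h[1].astype(int).tolist(),h[0].tolist())))
    return im
E
python3 - <<'E'
from h import *
ridges("wrist"); ridges("top")
E
```

```text
wrist c [ 528.5 -241.7] yaw -10.3 [np.int64(2708), np.int64(2821)] [-0.5  0.5] [-0.002  0.002]
{-130: 0, -125: 26, -120: 151, -115: 150, -110: 186, -105: 0, -100: 0, -95: 0, -90: 0, -85: 191, -80: 320, -75: 322, -70: 306, -65: 289, -60: 0, -55: 0, -50: 0, -45: 0, -40: 136, -35: 323, -30: 324, -25: 318, -20: 174, -15: 0, -10: 0, -5: 0, 0: 0, 5: 0, 10: 9, 15: 319, 20: 318, 25: 320, 30: 257, 35: 0, 40: 0, 45: 0, 50: 0, 55: 71, 60: 304, 65: 296, 70: 252, 75: 16, 80: 0, 85: 0, 90: 0, 95: 0, 100: 0, 105: 0, 110: 81, 115: 70, 120: 0, 125: 0}
top c [ 528.1 -241.6] yaw -10.22 [np.int64(126), np.int64(125)] [ 0.1 -0.1] [ 0.004 -0.004]
{-130: 0, -125: 6, -120: 24, -115: 18, -110: 11, -105: 0, -100: 0, -95: 1, -90: 1, -85: 14, -80: 23, -75: 19, -70: 22, -65: 14, -60: 1, -55: 1, -50: 1, -45: 0, -40: 10, -35: 22, -30: 25, -25: 26, -20: 10, -15: 2, -10: 0, -5: 0, 0: 0, 5: 0, 10: 0, 15: 0, 20: 0, 25: 0, 30: 0, 35: 0, 40: 0, 45: 0, 50: 0, 55: 0, 60: 0, 65: 0, 70: 0, 75: 0, 80: 0, 85: 0, 90: 0, 95: 0, 100: 0, 105: 0, 110: 0, 115: 0, 120: 0, 125: 0}
```

Run:
```python
from h import *
s=st(); im=get_image("wrist"); P=cloud(im); R=np.array(s["ee_rot"])
for u,v in[(312,28),(318,150),(318,171),(312,250)]: X=P[v,u]; print((R.T@(X-s["tcp_pos"])).round(1))
a=np.radians(-10.3); 
print("after twist: world",); go([546,-150.5,13],s)
```

```text
t 11.7 tcp [ 540.4 -146.6  161.3] yaw_y 77.66 zt [-0.  0. -1.] w 17.4 ff 14.047543108463287 F [-0.2  0.6 -1.1] q [  1.  21.  14. 108.  -6.  52.  95.]
[100.   -1.5 -41.3]
[ 68.8   0.2 -46.1]
[ 63.1   0.2 -46.5]
[ 40.3  -1.5 -47.9]
after twist: world
tool shift [ -6.3  -2.6 148.3]
```

Call:
play_rows([
  {"claw":-0.6,"tx":-6,"ty":-2,"tz":0,"twist":-2},
  {"claw":-0.6,"tx":0,"ty":0,"tz":30,"twist":0},
  {"claw":-0.6,"tx":0,"ty":0,"tz":35,"twist":0},
  {"claw":-0.6,"tx":0,"ty":0,"tz":30,"twist":0},
  {"claw":-0.6,"tx":0,"ty":0,"tz":20,"twist":0},
  {"claw":-0.6,"tx":0,"ty":0,"tz":12,"twist":0},
  {"claw":-0.6,"tx":0,"ty":0,"tz":10,"twist":0},
  {"claw":-0.6,"tx":0,"ty":0,"tz":0,"twist":0},
])

```text
time: 12.5
tcp_pos: [545.4, -149.8, 23.5]
ee_rot: [[-0.984, 0.179, -0.001], [0.179, 0.984, 0.0], [0.001, -0.0, -1.0]]
contact_force: [-1.0, -0.1, 0.0]
gripper_width: 17.2
finger_force: 14.0
```

Call:
play_rows([
  {"claw":-0.6,"tx":0,"ty":0,"tz":5,"twist":0},
  {"claw":-0.6,"tx":0,"ty":0,"tz":4,"twist":0},
  {"claw":-0.6,"tx":0,"ty":0,"tz":0,"twist":0},
])

```text
time: 12.8
tcp_pos: [545.8, -149.8, 15.3]
ee_rot: [[-0.984, 0.179, 0.0], [0.179, 0.984, 0.0], [-0.0, 0.0, -1.0]]
contact_force: [-0.3, 0.9, -0.7]
gripper_width: 17.6
finger_force: 14.0
```

Run:
```python
from h import *
s=st(); im=get_image("wrist"); save("w7",im); P=cloud(im)
for u,v in[(318,150),(318,171),(312,250)]: print(P[v,u].round(1))
```

```text
t 12.8 tcp [ 545.8 -149.8   15.3] yaw_y 79.67 zt [ 0.  0. -1.] w 17.6 ff 14.047589600086212 F [-0.3  0.9 -0.7] q [  4.  34.  11. 111. -10.  36. 101.]
[ 478.  -137.2   63.5]
[ 483.6 -138.2   63.6]
[ 505.8 -144.    63.6]
```

View pics/w7.png

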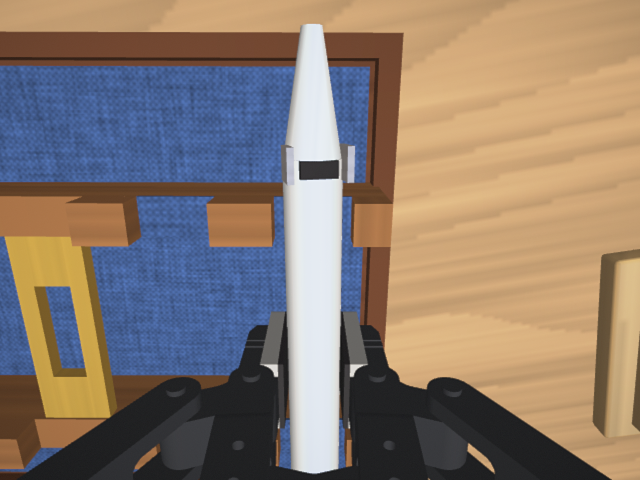

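Call:
play_rows([
  {"claw":-0.6,"tx":0,"ty":0,"tz":3,"twist":0},
  {"claw":-0.6,"tx":0,"ty":0,"tz":1,"twist":0},
  {"claw":-0.6,"tx":0,"ty":0,"tz":0,"twist":0},
])

```text
time: 13.15
tcp_pos: [545.9, -149.8, 11.4]
ee_rot: [[-0.984, 0.179, 0.0], [0.179, 0.984, 0.0], [-0.0, 0.0, -1.0]]
contact_force: [0.4, -0.4, -0.9]
gripper_width: 17.4
finger_force: 14.0
```

Call:
play_rows([
  {"claw":-0.6,"tx":0,"ty":0,"tz":1,"twist":0},
  {"claw":-0.6,"tx":0,"ty":0,"tz":0,"twist":0},
])

```text
time: 13.35
tcp_pos: [546.0, -149.8, 11.2]
ee_rot: [[-0.984, 0.179, 0.0], [0.179, 0.984, 0.0], [-0.0, 0.0, -1.0]]
contact_force: [-2.6, 0.2, 6.9]
gripper_width: 17.5
finger_force: 14.7
```

Call:
play_rows([
  {"claw":-0.5,"tx":0,"ty":0,"tz":0,"twist":0},
  {"claw":-0.35,"tx":0,"ty":0,"tz":0,"twist":0},
  {"claw":-0.3,"tx":0,"ty":0,"tz":0,"twist":0},
  {"claw":-0.3,"tx":0,"ty":0,"tz":-20,"twist":0},
  {"claw":-0.3,"tx":0,"ty":0,"tz":-45,"twist":0},
  {"claw":-0.3,"tx":0,"ty":0,"tz":-45,"twist":0},
  {"claw":0,"tx":0,"ty":0,"tz":-45,"twist":0},
  {"claw":0.2,"tx":0,"ty":0,"tz":-15,"twist":8.5},
])

```text
time: 14.15
tcp_pos: [548.3, -150.7, 185.2]
ee_rot: [[-0.945, 0.326, 0.008], [0.326, 0.945, -0.001], [-0.008, 0.002, -1.0]]
contact_force: [0.5, 0.9, -1.1]
gripper_width: 51.4
finger_force: 0.0
```

Call:
play_rows([
  {"claw":0.2,"tx":0,"ty":40,"tz":0,"twist":8.5},
  {"claw":0.2,"tx":0,"ty":0,"tz":0,"twist":8.5},
  {"claw":0.2,"tx":0,"ty":0,"tz":0,"twist":8.5},
  {"claw":0.2,"tx":0,"ty":0,"tz":0,"twist":8.5},
  {"claw":0.2,"tx":0,"ty":0,"tz":0,"twist":8.5},
  {"claw":0.2,"tx":0,"ty":0,"tz":0,"twist":8.5},
  {"claw":0.2,"tx":0,"ty":0,"tz":0,"twist":8.5},
  {"claw":0.2,"tx":0,"ty":0,"tz":0,"twist":8.5},
])

```text
time: 14.95
tcp_pos: [558.6, -111.9, 180.1]
ee_rot: [[-0.049, 0.999, -0.0], [0.999, 0.049, 0.0], [0.0, -0.0, -1.0]]
contact_force: [0.4, -0.2, -0.3]
gripper_width: 51.6
finger_force: 0.0
```

Call:
play_rows([
  {"claw":0.2,"tx":35,"ty":-6,"tz":0,"twist":1.5},
  {"claw":0.2,"tx":42,"ty":-8,"tz":0,"twist":0},
  {"claw":0.2,"tx":42,"ty":-8,"tz":0,"twist":0},
  {"claw":0.2,"tx":42,"ty":-8,"tz":0,"twist":0},
  {"claw":0.2,"tx":42,"ty":-8,"tz":0,"twist":0},
  {"claw":0.2,"tx":42,"ty":-8,"tz":0,"twist":0},
  {"claw":0.2,"tx":35,"ty":-8,"tz":0,"twist":0},
  {"claw":0.2,"tx":0,"ty":0,"tz":0,"twist":0},
])

```text
time: 15.75
tcp_pos: [493.8, 172.1, 179.9]
ee_rot: [[-0.038, 0.999, -0.001], [0.999, 0.038, 0.002], [0.002, -0.001, -1.0]]
contact_force: [-0.2, 0.1, -0.9]
gripper_width: 51.1
finger_force: 0.0
```

Run:
```python
from h import *
s=st(); im=get_image("wrist"); save("w8",im); P=cloud(im)
for d in mark_of("seat1",im)[:6]: 
    X=w(d["xyz"],im); print(X.round(),px(X,im),round(d["conf"],2))
for d in regions_of("pipe1",im)[:4]:
    m=d["region"]&(im["range_z"]>0); X=P[m]
    c,sz,a=cv2.minAreaRect(X[:,:2].astype(np.float32)); print(round(d["conf"],2),m.sum(),np.round(c,1),np.round(sz),round(a,1),"zmax",np.percentile(X[:,2],95).round(1))
```

```text
t 15.8 tcp [493.8 172.1 179.9] yaw_y 2.19 zt [-0.001  0.002 -1.   ] w 51.1 ff 0.0 F [-0.2  0.1 -0.9] q [-42.  17.  23. 112.  -8.  53. -13.]
[570. 185.  91.] [438 226] 0.85
[492. 178.  58.] [312 219] 0.6
0.96 5137 [494.4 201.9] [ 22. 169.] 2.4 zmax 68.6
0.76 5034 [322.6 250.2] [ 31. 142.] 9.9 zmax 18.6
0.59 6822 [587.1 180.1] [222.  59.] 89.8 zmax 103.6
```

View pics/w8.png

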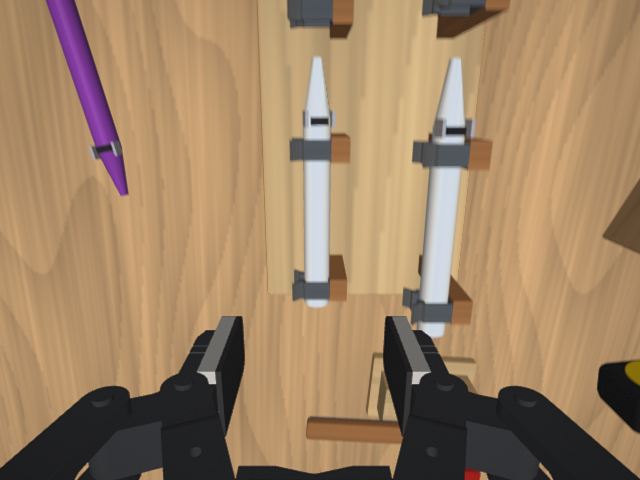

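Call:
play_rows([
  {"claw":0.2,"tx":10,"ty":0,"tz":0,"twist":0},
  {"claw":0.2,"tx":0,"ty":0,"tz":40,"twist":0},
  {"claw":0.2,"tx":0,"ty":0,"tz":40,"twist":0},
  {"claw":0.2,"tx":0,"ty":0,"tz":40,"twist":0},
  {"claw":0.2,"tx":0,"ty":0,"tz":25,"twist":0},
  {"claw":-0.1,"tx":0,"ty":0,"tz":14,"twist":0},
  {"claw":-0.4,"tx":0,"ty":0,"tz":0,"twist":0},
  {"claw":-0.48,"tx":0,"ty":0,"tz":0,"twist":0},
])

```text
time: 16.7
tcp_pos: [496.4, 176.0, 22.0]
ee_rot: [[-0.028, 1.0, 0.001], [1.0, 0.028, 0.0], [0.0, 0.001, -1.0]]
contact_force: [0.5, -0.0, 0.4]
gripper_width: 22.1
finger_force: 0.0
```

Call:
play_rows([
  {"claw":-0.55,"tx":0,"ty":0,"tz":0,"twist":0},
  {"claw":-0.55,"tx":0,"ty":0,"tz":0,"twist":0},
  {"claw":-0.6,"tx":0,"ty":0,"tz":0,"twist":0},
  {"claw":-0.6,"tx":0,"ty":0,"tz":0,"twist":0},
])

```text
time: 17.1
tcp_pos: [495.4, 176.3, 22.1]
ee_rot: [[-0.029, 1.0, 0.0], [1.0, 0.029, 0.001], [0.001, 0.0, -1.0]]
contact_force: [-2.2, -0.9, 4.8]
gripper_width: 17.1
finger_force: 13.8
```

Call:
play_rows([
  {"claw":-0.6,"tx":0,"ty":-4,"tz":0,"twist":0},
  {"claw":-0.6,"tx":0,"ty":-4,"tz":0,"twist":0},
  {"claw":-0.6,"tx":0,"ty":-4,"tz":0,"twist":0},
])

```text
time: 17.4
tcp_pos: [487.8, 176.5, 22.6]
ee_rot: [[-0.028, 1.0, 0.009], [1.0, 0.028, 0.002], [0.002, 0.009, -1.0]]
contact_force: [6.4, 1.2, 0.9]
gripper_width: 17.6
finger_force: 13.5
```

Call:
play_rows([
  {"claw":-0.6,"tx":0,"ty":-5,"tz":0,"twist":0},
  {"claw":-0.6,"tx":0,"ty":-5,"tz":0,"twist":0},
  {"claw":-0.6,"tx":0,"ty":-5,"tz":0,"twist":0},
  {"claw":-0.6,"tx":0,"ty":-5,"tz":0,"twist":0},
  {"claw":-0.6,"tx":0,"ty":-6,"tz":0,"twist":0},
])

```text
time: 17.9
tcp_pos: [456.6, 175.0, 21.1]
ee_rot: [[-0.029, 1.0, -0.001], [1.0, 0.029, -0.0], [-0.0, -0.001, -1.0]]
contact_force: [-0.4, -0.2, -0.4]
gripper_width: 17.3
finger_force: 13.5
```

```bash
cat >> h.py <<'E'
def held():
    s=st(); im=get_image("wrist"); P=cloud(im); R=np.array(s["ee_rot"]); L=(P-s["tcp_pos"])@R
    m=(abs(L[...,1])<25)&(L[...,2]<-30)&(L[...,2]>-60)&(L[...,0]>30)&(L[...,0]<140); X=L[m]
    print("tip x",X[:,0].max().round(1),"(want 100)","axis y at 40",np.median(X[abs(X[:,0]-40)<5][:,1]).round(1),"top z",[float(np.percentile(X[abs(X[:,0]-k)<3][:,2],5).round(1)) for k in(35,45,55)])
    return im
E
python3 - <<'E'
from h import *
held()
E
```

```text
t 17.9 tcp [456.6 175.   21.1] yaw_y 1.68 zt [-0.001 -0.    -1.   ] w 17.3 ff 13.478851318359375 F [-0.4 -0.2 -0.4] q [-40.  29.  18. 122. -17.  31.  -8.]
tip x 106.4 (want 100) axis y at 40 -0.4 top z [-45.5, -52.5, -52.9]
```

Call:
play_rows([
  {"claw":-0.6,"tx":0,"ty":0,"tz":-15,"twist":0},
  {"claw":-0.6,"tx":0,"ty":0,"tz":-30,"twist":0},
  {"claw":-0.6,"tx":0,"ty":0,"tz":-35,"twist":0},
  {"claw":-0.6,"tx":0,"ty":0,"tz":-35,"twist":0},
  {"claw":-0.6,"tx":-10,"ty":0,"tz":-25,"twist":0},
  {"claw":-0.6,"tx":-20,"ty":2,"tz":0,"twist":0},
  {"claw":-0.6,"tx":-30,"ty":3,"tz":0,"twist":0},
  {"claw":-0.6,"tx":-35,"ty":4,"tz":0,"twist":0},
])

```text
time: 18.75
tcp_pos: [468.9, 80.4, 161.5]
ee_rot: [[-0.032, 0.999, 0.0], [0.999, 0.032, 0.001], [0.001, 0.0, -1.0]]
contact_force: [0.3, -0.1, -1.3]
gripper_width: 17.3
finger_force: 13.5
```

Call:
play_rows([
  {"claw":-0.6,"tx":-40,"ty":4,"tz":0,"twist":0},
  {"claw":-0.6,"tx":-40,"ty":4,"tz":0,"twist":0},
  {"claw":-0.6,"tx":-40,"ty":4,"tz":0,"twist":0},
  {"claw":-0.6,"tx":-40,"ty":4,"tz":0,"twist":0},
  {"claw":-0.6,"tx":-40,"ty":4,"tz":0,"twist":0},
  {"claw":-0.6,"tx":-40,"ty":4,"tz":0,"twist":0},
  {"claw":-0.6,"tx":-40,"ty":4,"tz":0,"twist":0},
  {"claw":-0.6,"tx":-40,"ty":4,"tz":0,"twist":0},
])

```text
time: 19.55
tcp_pos: [510.2, -239.9, 161.1]
ee_rot: [[-0.029, 1.0, -0.0], [1.0, 0.029, 0.0], [0.0, -0.0, -1.0]]
contact_force: [0.3, 0.9, -0.5]
gripper_width: 17.2
finger_force: 13.5
```

Call:
play_rows([
  {"claw":-0.6,"tx":-40,"ty":4,"tz":0,"twist":0},
  {"claw":-0.6,"tx":-30,"ty":3,"tz":0,"twist":-4},
  {"claw":-0.6,"tx":-20,"ty":0,"tz":0,"twist":-5},
  {"claw":-0.6,"tx":0,"ty":0,"tz":0,"twist":-7},
  {"claw":-0.6,"tx":0,"ty":0,"tz":0,"twist":-7.5},
  {"claw":-0.6,"tx":0,"ty":0,"tz":0,"twist":-7.5},
  {"claw":-0.6,"tx":0,"ty":0,"tz":0,"twist":-7.5},
  {"claw":-0.6,"tx":0,"ty":0,"tz":0,"twist":-7.5},
])

```text
time: 20.35
tcp_pos: [521.2, -328.0, 160.9]
ee_rot: [[-0.743, 0.669, -0.001], [0.669, 0.743, 0.0], [0.001, -0.0, -1.0]]
contact_force: [0.3, 0.1, -0.6]
gripper_width: 17.4
finger_force: 13.5
```

Call:
play_rows([
  {"claw":-0.6,"tx":0,"ty":0,"tz":0,"twist":-7.5},
  {"claw":-0.6,"tx":0,"ty":0,"tz":0,"twist":-7.5},
  {"claw":-0.6,"tx":0,"ty":0,"tz":0,"twist":-7},
  {"claw":-0.6,"tx":0,"ty":0,"tz":0,"twist":-6},
  {"claw":-0.6,"tx":0,"ty":0,"tz":0,"twist":-4},
  {"claw":-0.6,"tx":0,"ty":0,"tz":0,"twist":0},
])

```text
time: 20.95
tcp_pos: [521.1, -328.1, 161.0]
ee_rot: [[-0.984, 0.179, -0.0], [0.179, 0.984, 0.001], [0.0, 0.0, -1.0]]
contact_force: [-1.4, -0.7, -1.1]
gripper_width: 17.3
finger_force: 13.5
```

Run:
```python
from h import *
held(); ridges("wrist"); tray()
go([517,-336.5,21])
```

```text
t 20.9 tcp [ 521.1 -328.1  161. ] yaw_y 79.67 zt [-0.     0.001 -1.   ] w 17.3 ff 13.504703342914581 F [-1.4 -0.7 -1.1] q [ 17.  26.  15. 100.  -8.  55. 116.]
tip x 107.6 (want 100) axis y at 40 -1.2 top z [-45.6, -45.6, -45.5]
wrist c [ 528.6 -241.7] yaw -10.37 [np.int64(3306), np.int64(4042)] [-0.6  0.4] [ 0.001 -0.004]
{-130: 0, -125: 71, -120: 332, -115: 332, -110: 67, -105: 0, -100: 0, -95: 0, -90: 0, -85: 0, -80: 0, -75: 0, -70: 149, -65: 82, -60: 0, -55: 0, -50: 0, -45: 0, -40: 187, -35: 329, -30: 331, -25: 325, -20: 59, -15: 0, -10: 0, -5: 0, 0: 0, 5: 0, 10: 85, 15: 352, 20: 330, 25: 329, 30: 191, 35: 0, 40: 0, 45: 0, 50: 0, 55: 218, 60: 334, 65: 325, 70: 315, 75: 263, 80: 731, 85: 486, 90: 13, 95: 122, 100: 124, 105: 402, 110: 330, 115: 131, 120: 0, 125: 0}
wrist [[539.0, -194.0, 51.0], [518.0, -292.0, 49.0]] slot [[528.0, -244.0, 35.0]]
top [[510.0, -333.0, 51.0], [535.0, -197.0, 49.0], [522.0, -297.0, 52.0], [553.0, -150.0, 52.0]] slot [[531.0, -240.0, 40.0]]
scene [[513.0, -334.0, 54.0], [545.0, -156.0, 54.0], [518.0, -289.0, 53.0], [538.0, -196.0, 51.0]] slot [[528.0, -245.0, 43.0]]
tool shift [  3.   -9.  140.3]
```

Call:
play_rows([
  {"claw":-0.6,"tx":3,"ty":-9.5,"tz":0,"twist":0},
  {"claw":-0.6,"tx":0,"ty":0,"tz":30,"twist":0},
  {"claw":-0.6,"tx":0,"ty":0,"tz":35,"twist":0},
  {"claw":-0.6,"tx":0,"ty":0,"tz":30,"twist":0},
  {"claw":-0.6,"tx":0,"ty":0,"tz":20,"twist":0},
  {"claw":-0.6,"tx":0,"ty":0,"tz":12,"twist":0},
  {"claw":-0.6,"tx":0,"ty":0,"tz":10,"twist":0},
  {"claw":-0.6,"tx":0,"ty":0,"tz":0,"twist":0},
])

```text
time: 22.3
tcp_pos: [516.3, -337.2, 23.5]
ee_rot: [[-0.984, 0.18, -0.001], [0.18, 0.984, 0.001], [0.001, 0.0, -1.0]]
contact_force: [-0.1, -0.2, 0.1]
gripper_width: 17.7
finger_force: 13.5
```

Run:
```python
from h import *
im=held();save("w9",im)
```

```text
t 22.3 tcp [ 516.3 -337.2   23.5] yaw_y 79.65 zt [-0.001  0.001 -1.   ] w 17.7 ff 13.53015884757042 F [-0.1 -0.2  0.1] q [ 20.  37.  13. 104. -12.  40. 120.]
tip x 107.7 (want 100) axis y at 40 -1.2 top z [-45.5, -45.5, -45.6]
```

View pics/w9.png

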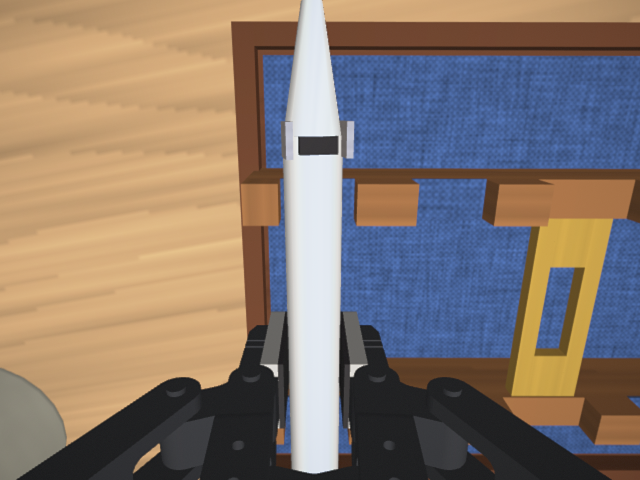

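Call:
play_rows([
  {"claw":-0.6,"tx":0,"ty":1.5,"tz":5,"twist":0},
  {"claw":-0.6,"tx":0,"ty":0,"tz":3,"twist":0},
  {"claw":-0.6,"tx":0,"ty":0,"tz":0,"twist":0},
])

```text
time: 22.65
tcp_pos: [517.2, -335.4, 16.4]
ee_rot: [[-0.984, 0.179, 0.0], [0.179, 0.984, 0.0], [-0.0, 0.0, -1.0]]
contact_force: [-0.2, 0.9, -0.2]
gripper_width: 17.4
finger_force: 13.5
```

Call:
play_rows([
  {"claw":-0.6,"tx":0,"ty":0,"tz":1.5,"twist":0},
  {"claw":-0.6,"tx":0,"ty":0,"tz":0,"twist":0},
])

```text
time: 22.85
tcp_pos: [517.1, -335.6, 14.9]
ee_rot: [[-0.984, 0.179, 0.0], [0.179, 0.984, -0.0], [-0.0, -0.0, -1.0]]
contact_force: [0.7, 0.2, -0.2]
gripper_width: 17.3
finger_force: 13.5
```

Call:
play_rows([
  {"claw":-0.6,"tx":0,"ty":0,"tz":1,"twist":0},
  {"claw":-0.6,"tx":0,"ty":0,"tz":0,"twist":0},
])

```text
time: 23.05
tcp_pos: [517.1, -335.6, 13.8]
ee_rot: [[-0.984, 0.179, 0.0], [0.179, 0.984, 0.0], [-0.0, 0.0, -1.0]]
contact_force: [-0.4, 0.0, -0.4]
gripper_width: 17.5
finger_force: 13.5
```

Call:
play_rows([
  {"claw":-0.6,"tx":0,"ty":0,"tz":1,"twist":0},
  {"claw":-0.6,"tx":0,"ty":0,"tz":0,"twist":0},
])

```text
time: 23.25
tcp_pos: [517.2, -335.7, 13.5]
ee_rot: [[-0.984, 0.179, 0.0], [0.179, 0.984, 0.0], [-0.0, 0.0, -1.0]]
contact_force: [-1.5, 0.8, 4.5]
gripper_width: 17.4
finger_force: 14.0
```

Call:
play_rows([
  {"claw":-0.6,"tx":0,"ty":0,"tz":0.5,"twist":0},
  {"claw":-0.6,"tx":0,"ty":0,"tz":0,"twist":0},
])

```text
time: 23.45
tcp_pos: [517.2, -335.6, 13.4]
ee_rot: [[-0.984, 0.179, 0.0], [0.179, 0.984, 0.0], [-0.0, 0.0, -1.0]]
contact_force: [-2.0, 2.4, 8.8]
gripper_width: 17.7
finger_force: 14.3
```

Call:
play_rows([
  {"claw":-0.5,"tx":0,"ty":0,"tz":0,"twist":0},
  {"claw":-0.35,"tx":0,"ty":0,"tz":0,"twist":0},
  {"claw":-0.3,"tx":0,"ty":0,"tz":0,"twist":0},
  {"claw":-0.3,"tx":0,"ty":0,"tz":-20,"twist":0},
  {"claw":-0.3,"tx":0,"ty":0,"tz":-45,"twist":0},
  {"claw":-0.3,"tx":0,"ty":0,"tz":-45,"twist":0},
  {"claw":0,"tx":0,"ty":0,"tz":-45,"twist":0},
  {"claw":0.2,"tx":0,"ty":0,"tz":-35,"twist":8.5},
])

```text
time: 24.25
tcp_pos: [517.5, -336.1, 205.2]
ee_rot: [[-0.945, 0.326, 0.003], [0.326, 0.945, -0.001], [-0.003, -0.0, -1.0]]
contact_force: [1.5, 0.4, -0.5]
gripper_width: 51.0
finger_force: 0.0
```

Call:
play_rows([
  {"claw":0.2,"tx":0,"ty":0,"tz":0,"twist":8.5},
  {"claw":0.2,"tx":0,"ty":0,"tz":0,"twist":8.5},
  {"claw":0.2,"tx":0,"ty":0,"tz":0,"twist":8.5},
  {"claw":0.2,"tx":0,"ty":0,"tz":0,"twist":8.5},
  {"claw":0.2,"tx":0,"ty":0,"tz":0,"twist":8.5},
  {"claw":0.2,"tx":0,"ty":0,"tz":0,"twist":8.5},
  {"claw":0.2,"tx":0,"ty":0,"tz":0,"twist":8.5},
  {"claw":0.2,"tx":0,"ty":0,"tz":0,"twist":8.5},
])

```text
time: 25.05
tcp_pos: [517.0, -335.5, 202.1]
ee_rot: [[-0.049, 0.999, -0.0], [0.999, 0.049, 0.0], [0.0, -0.0, -1.0]]
contact_force: [-0.2, -0.1, 0.2]
gripper_width: 51.1
finger_force: 0.0
```

Call:
play_rows([
  {"claw":0.2,"tx":35,"ty":4,"tz":0,"twist":1.5},
  {"claw":0.2,"tx":42,"ty":4,"tz":0,"twist":0},
  {"claw":0.2,"tx":45,"ty":4,"tz":0,"twist":0},
  {"claw":0.2,"tx":45,"ty":4,"tz":0,"twist":0},
  {"claw":0.2,"tx":45,"ty":4,"tz":0,"twist":0},
  {"claw":0.2,"tx":45,"ty":4,"tz":0,"twist":0},
  {"claw":0.2,"tx":45,"ty":4,"tz":0,"twist":0},
  {"claw":0.2,"tx":45,"ty":4,"tz":0,"twist":0},
])

```text
time: 25.85
tcp_pos: [537.9, 14.1, 202.4]
ee_rot: [[-0.029, 1.0, 0.0], [1.0, 0.029, 0.0], [0.0, 0.0, -1.0]]
contact_force: [0.3, -0.6, -0.4]
gripper_width: 51.2
finger_force: 0.0
```

Call:
play_rows([
  {"claw":0.2,"tx":45,"ty":6,"tz":0,"twist":0},
  {"claw":0.2,"tx":45,"ty":6,"tz":0,"twist":0},
  {"claw":0.2,"tx":42,"ty":6,"tz":0,"twist":0},
  {"claw":0.2,"tx":25,"ty":6,"tz":0,"twist":0},
  {"claw":0.2,"tx":0,"ty":0,"tz":0,"twist":0},
  {"claw":0.2,"tx":0,"ty":0,"tz":0,"twist":0},
])

```text
time: 26.45
tcp_pos: [557.3, 169.9, 201.9]
ee_rot: [[-0.03, 1.0, -0.001], [1.0, 0.03, -0.001], [-0.001, -0.001, -1.0]]
contact_force: [-1.3, -0.9, 0.5]
gripper_width: 51.0
finger_force: 0.0
```

Run:
```python
from h import *
s=st(); im=get_image("wrist"); P=cloud(im)
for d in mark_of("seat1",im)[:6]: 
    X=w(d["xyz"],im); print(X.round(),px(X,im),round(d["conf"],2))
Q=P.reshape(-1,3); hsv=cv2.cvtColor(im["color"],cv2.COLOR_RGB2HSV).reshape(-1,3)
m=(hsv[:,1]<40)&(hsv[:,2]>150)&(Q[:,2]>85)&(Q[:,2]<110)&(abs(Q[:,0]-575)<30)
X=Q[m]; c,sz,a=cv2.minAreaRect(X[:,:2].astype(np.float32)); print(np.round(c,1),np.round(sz),a,np.percentile(X[:,2],95))
for y in (130,150,165,180,200,215,230,245,260,275): 
    k=abs(X[:,1]-y)<3
    if k.any(): print(y,np.percentile(X[k][:,0],[2,98]).round(1),np.percentile(X[k][:,2],95).round(1))
```

```text
t 26.4 tcp [557.3 169.9 201.9] yaw_y 1.72 zt [-0.001 -0.001 -1.   ] w 51.0 ff 0.0 F [-1.3 -0.9  0.5] q [-39.  21.  24. 103. -10.  58.  -9.]
[569. 185.  96.] [332 211] 0.63
[494. 177.  55.] [229 207] 0.57
[569.5 198.2] [ 20. 165.] 0.7853177189826965 103.6037130825254
150 [563.4 579.6] 103.5
165 [562.8 578.8] 103.4
180 [561.7 578.6] 103.4
200 [560.9 577.5] 103.5
215 [560.4 576.6] 103.5
245 [560.3 578.8] 106.6
260 [561.1 572.5] 100.8
275 [562.8 570. ] 98.5
```

Call:
play_rows([
  {"claw":0.2,"tx":10.7,"ty":13,"tz":0,"twist":0},
  {"claw":0.2,"tx":0,"ty":0,"tz":20,"twist":0},
  {"claw":0.2,"tx":0,"ty":0,"tz":40,"twist":0},
  {"claw":0.2,"tx":0,"ty":0,"tz":40,"twist":0},
  {"claw":0.2,"tx":0,"ty":0,"tz":30,"twist":0},
  {"claw":-0.1,"tx":0,"ty":0,"tz":14,"twist":0},
  {"claw":-0.4,"tx":0,"ty":0,"tz":0,"twist":0},
  {"claw":-0.48,"tx":0,"ty":0,"tz":0,"twist":0},
])

```text
time: 27.35
tcp_pos: [571.3, 180.4, 59.5]
ee_rot: [[-0.028, 1.0, 0.002], [1.0, 0.028, 0.0], [0.0, 0.002, -1.0]]
contact_force: [0.2, -0.2, -0.4]
gripper_width: 21.8
finger_force: 0.0
```

Call:
play_rows([
  {"claw":-0.48,"tx":0,"ty":0,"tz":0,"twist":0},
])

```text
time: 27.45
tcp_pos: [571.7, 181.1, 60.2]
ee_rot: [[-0.029, 1.0, 0.003], [1.0, 0.029, 0.001], [0.001, 0.003, -1.0]]
contact_force: [0.5, 0.2, 0.1]
gripper_width: 22.0
finger_force: 0.0
```

Run:
```python
from h import *
held()
```

```text
t 27.4 tcp [571.7 181.1  60.2] yaw_y 1.64 zt [ 0.003  0.001 -1.   ] w 22.0 ff 0.0 F [0.5 0.2 0.1] q [-36.  33.  20. 106. -16.  43.  -5.]
tip x 100.2 (want 100) axis y at 40 -0.7 top z [-43.0, -48.0, -47.7]
```

Call:
play_rows([
  {"claw":-0.48,"tx":0,"ty":-0.7,"tz":2,"twist":0},
  {"claw":-0.55,"tx":0,"ty":0,"tz":0,"twist":0},
  {"claw":-0.55,"tx":0,"ty":0,"tz":0,"twist":0},
  {"claw":-0.6,"tx":0,"ty":0,"tz":0,"twist":0},
  {"claw":-0.6,"tx":0,"ty":0,"tz":0,"twist":0},
])

```text
time: 28.0
tcp_pos: [569.6, 181.1, 56.5]
ee_rot: [[-0.029, 1.0, 0.0], [1.0, 0.029, 0.0], [0.0, 0.0, -1.0]]
contact_force: [-0.3, -0.4, 2.2]
gripper_width: 17.7
finger_force: 13.7
```

Call:
play_rows([
  {"claw":-0.6,"tx":0,"ty":-4,"tz":0,"twist":0},
  {"claw":-0.6,"tx":0,"ty":-4,"tz":0,"twist":0},
  {"claw":-0.6,"tx":0,"ty":-4,"tz":0,"twist":0},
])

```text
time: 28.3
tcp_pos: [560.5, 180.6, 57.3]
ee_rot: [[-0.028, 1.0, 0.007], [1.0, 0.028, 0.001], [0.001, 0.007, -1.0]]
contact_force: [5.7, -1.3, -0.4]
gripper_width: 17.4
finger_force: 13.6
```

Call:
play_rows([
  {"claw":-0.6,"tx":0,"ty":-5,"tz":0,"twist":0},
  {"claw":-0.6,"tx":0,"ty":-5,"tz":0,"twist":0},
  {"claw":-0.6,"tx":0,"ty":-5,"tz":0,"twist":0},
  {"claw":-0.6,"tx":0,"ty":-5,"tz":0,"twist":0},
  {"claw":-0.6,"tx":0,"ty":-6,"tz":0,"twist":0},
])

```text
time: 28.8
tcp_pos: [530.7, 179.8, 56.1]
ee_rot: [[-0.029, 1.0, -0.001], [1.0, 0.029, -0.0], [-0.0, -0.001, -1.0]]
contact_force: [0.5, 1.2, -1.4]
gripper_width: 17.2
finger_force: 13.6
```

Run:
```python
from h import *
held()
```

```text
t 28.8 tcp [530.7 179.8  56.1] yaw_y 1.67 zt [-0.001 -0.    -1.   ] w 17.2 ff 13.644926100969315 F [ 0.5  1.2 -1.4] q [-38.  31.  20. 112. -16.  40.  -6.]
tip x 100.1 (want 100) axis y at 40 -0.1 top z [-46.5, -52.8, -52.6]
```

Call:
play_rows([
  {"claw":-0.6,"tx":0,"ty":0,"tz":-15,"twist":0},
  {"claw":-0.6,"tx":0,"ty":0,"tz":-30,"twist":0},
  {"claw":-0.6,"tx":0,"ty":0,"tz":-35,"twist":0},
  {"claw":-0.6,"tx":0,"ty":0,"tz":-25,"twist":0},
  {"claw":-0.6,"tx":-15,"ty":0,"tz":0,"twist":0},
  {"claw":-0.6,"tx":-25,"ty":0,"tz":0,"twist":0},
  {"claw":-0.6,"tx":-35,"ty":0,"tz":0,"twist":0},
  {"claw":-0.6,"tx":-40,"ty":0,"tz":0,"twist":0},
])

```text
time: 29.65
tcp_pos: [534.4, 63.8, 161.2]
ee_rot: [[-0.031, 1.0, -0.0], [1.0, 0.031, -0.0], [0.0, -0.0, -1.0]]
contact_force: [1.0, -0.7, -1.1]
gripper_width: 17.8
finger_force: 13.7
```

Call:
play_rows([
  {"claw":-0.6,"tx":-40,"ty":0,"tz":0,"twist":0},
  {"claw":-0.6,"tx":-40,"ty":0,"tz":0,"twist":0},
  {"claw":-0.6,"tx":-40,"ty":0,"tz":0,"twist":0},
  {"claw":-0.6,"tx":-40,"ty":0,"tz":0,"twist":0},
  {"claw":-0.6,"tx":-40,"ty":0,"tz":0,"twist":0},
  {"claw":-0.6,"tx":-35,"ty":0,"tz":0,"twist":-2},
  {"claw":-0.6,"tx":-25,"ty":0,"tz":0,"twist":-4},
  {"claw":-0.6,"tx":0,"ty":0,"tz":0,"twist":-5},
])

```text
time: 30.45
tcp_pos: [541.7, -201.0, 161.3]
ee_rot: [[-0.215, 0.977, -0.001], [0.977, 0.215, -0.003], [-0.003, -0.001, -1.0]]
contact_force: [-0.5, 0.8, -0.6]
gripper_width: 17.3
finger_force: 13.7
```

Call:
play_rows([
  {"claw":-0.6,"tx":0,"ty":0,"tz":0,"twist":-7},
  {"claw":-0.6,"tx":0,"ty":0,"tz":0,"twist":-7.5},
  {"claw":-0.6,"tx":0,"ty":0,"tz":0,"twist":-7.5},
  {"claw":-0.6,"tx":0,"ty":0,"tz":0,"twist":-7.5},
  {"claw":-0.6,"tx":0,"ty":0,"tz":0,"twist":-7.5},
  {"claw":-0.6,"tx":0,"ty":0,"tz":0,"twist":-7.5},
  {"claw":-0.6,"tx":0,"ty":0,"tz":0,"twist":-7.5},
  {"claw":-0.6,"tx":0,"ty":0,"tz":0,"twist":-7},
])

```text
time: 31.25
tcp_pos: [542.4, -195.8, 161.0]
ee_rot: [[-0.951, 0.311, -0.001], [0.311, 0.951, -0.0], [0.001, -0.001, -1.0]]
contact_force: [0.5, -0.5, -0.3]
gripper_width: 17.4
finger_force: 13.7
```

Call:
play_rows([
  {"claw":-0.6,"tx":0,"ty":0,"tz":0,"twist":-5},
  {"claw":-0.6,"tx":0,"ty":0,"tz":0,"twist":-3},
  {"claw":-0.6,"tx":0,"ty":0,"tz":0,"twist":0},
])

```text
time: 31.55
tcp_pos: [542.4, -195.9, 161.1]
ee_rot: [[-0.984, 0.18, -0.001], [0.18, 0.984, -0.0], [0.001, -0.0, -1.0]]
contact_force: [-0.6, -0.4, -1.0]
gripper_width: 17.1
finger_force: 13.7
```

Run:
```python
from h import *
held(); ridges("wrist"); go([537,-196.5,26])
```

```text
t 31.6 tcp [ 542.4 -195.9  161.1] yaw_y 79.61 zt [-0.001 -0.    -1.   ] w 17.1 ff 13.658787310123444 F [-0.6 -0.4 -1. ] q [  6.  23.  13. 105.  -6.  53. 102.]
tip x 101.2 (want 100) axis y at 40 -1.1 top z [-46.5, -46.5, -46.6]
wrist c [ 528.6 -241.7] yaw -10.49 [np.int64(3596), np.int64(4385)] [-0.4  0.2] [-0.002 -0.002]
{-130: 0, -125: 74, -120: 338, -115: 332, -110: 225, -105: 106, -100: 5, -95: 129, -90: 849, -85: 209, -80: 338, -75: 332, -70: 330, -65: 239, -60: 0, -55: 0, -50: 0, -45: 0, -40: 142, -35: 331, -30: 336, -25: 328, -20: 125, -15: 0, -10: 0, -5: 0, 0: 0, 5: 0, 10: 12, 15: 330, 20: 327, 25: 111, 30: 0, 35: 0, 40: 0, 45: 0, 50: 0, 55: 0, 60: 0, 65: 127, 70: 290, 75: 246, 80: 302, 85: 304, 90: 5, 95: 251, 100: 125, 105: 344, 110: 329, 115: 125, 120: 0, 125: 0}
tool shift [  5.4  -1.9 135.1]
```

Call:
play_rows([
  {"claw":-0.6,"tx":5,"ty":-1.5,"tz":0,"twist":0},
  {"claw":-0.6,"tx":0,"ty":0,"tz":30,"twist":0},
  {"claw":-0.6,"tx":0,"ty":0,"tz":35,"twist":0},
  {"claw":-0.6,"tx":0,"ty":0,"tz":30,"twist":0},
  {"claw":-0.6,"tx":0,"ty":0,"tz":20,"twist":0},
  {"claw":-0.6,"tx":0,"ty":0,"tz":12,"twist":0},
  {"claw":-0.6,"tx":0,"ty":0,"tz":10,"twist":0},
  {"claw":-0.6,"tx":0,"ty":0,"tz":0,"twist":0},
])

```text
time: 32.45
tcp_pos: [537.5, -195.5, 23.6]
ee_rot: [[-0.984, 0.18, -0.001], [0.18, 0.984, 0.0], [0.001, 0.0, -1.0]]
contact_force: [-0.6, 0.1, -1.5]
gripper_width: 17.4
finger_force: 13.7
```

Run:
```python
from h import *
im=held();cv2.imwrite("pics/w10.png",im["color"][:,:,::-1])
```

```text
t 32.5 tcp [ 537.5 -195.5   23.6] yaw_y 79.66 zt [-0.001  0.    -1.   ] w 17.4 ff 13.667553216218948 F [-0.6  0.1 -1.5] q [  9.  34.  10. 110. -10.  37. 105.]
tip x 101.2 (want 100) axis y at 40 -1.1 top z [-46.6, -46.5, -46.7]
```

View pics/w10.png

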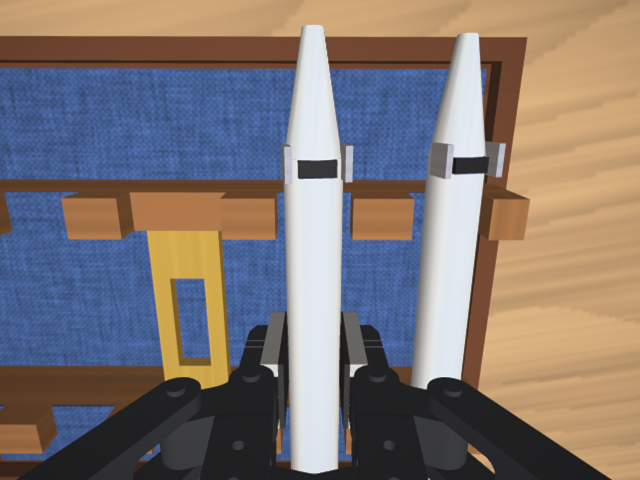

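Call:
play_rows([
  {"claw":-0.6,"tx":0,"ty":0,"tz":5,"twist":0},
  {"claw":-0.6,"tx":0,"ty":0,"tz":5,"twist":0},
  {"claw":-0.6,"tx":0,"ty":0,"tz":0,"twist":0},
])

```text
time: 32.8
tcp_pos: [537.9, -195.5, 14.1]
ee_rot: [[-0.984, 0.179, -0.0], [0.179, 0.984, 0.0], [0.0, 0.0, -1.0]]
contact_force: [0.6, -0.1, -1.3]
gripper_width: 17.4
finger_force: 13.7
```

Call:
play_rows([
  {"claw":-0.6,"tx":0,"ty":0,"tz":1,"twist":0},
  {"claw":-0.6,"tx":0,"ty":0,"tz":0,"twist":0},
])

```text
time: 33.0
tcp_pos: [538.1, -195.6, 13.4]
ee_rot: [[-0.984, 0.179, 0.0], [0.179, 0.984, -0.0], [-0.0, 0.0, -1.0]]
contact_force: [-0.6, 0.0, -0.5]
gripper_width: 17.3
finger_force: 13.7
```

Call:
play_rows([
  {"claw":-0.6,"tx":0,"ty":0,"tz":1,"twist":0},
  {"claw":-0.6,"tx":0,"ty":0,"tz":0,"twist":0},
])

```text
time: 33.2
tcp_pos: [538.3, -195.7, 12.6]
ee_rot: [[-0.984, 0.179, 0.001], [0.179, 0.984, -0.0], [-0.001, -0.0, -1.0]]
contact_force: [0.6, 0.5, 0.9]
gripper_width: 18.0
finger_force: 13.9
```

Call:
play_rows([
  {"claw":-0.6,"tx":0,"ty":0,"tz":0.5,"twist":0},
  {"claw":-0.6,"tx":0,"ty":0,"tz":0,"twist":0},
])

```text
time: 33.4
tcp_pos: [538.4, -195.7, 12.5]
ee_rot: [[-0.984, 0.179, 0.001], [0.179, 0.984, -0.0], [-0.001, 0.0, -1.0]]
contact_force: [-2.3, 0.6, 6.0]
gripper_width: 17.2
finger_force: 14.3
```

Call:
play_rows([
  {"claw":-0.5,"tx":0,"ty":0,"tz":0,"twist":0},
  {"claw":-0.35,"tx":0,"ty":0,"tz":0,"twist":0},
  {"claw":-0.3,"tx":0,"ty":0,"tz":0,"twist":0},
  {"claw":-0.3,"tx":0,"ty":0,"tz":-20,"twist":0},
  {"claw":-0.3,"tx":0,"ty":0,"tz":-45,"twist":0},
  {"claw":-0.3,"tx":0,"ty":0,"tz":-45,"twist":0},
  {"claw":0,"tx":0,"ty":0,"tz":-45,"twist":-5},
  {"claw":0.2,"tx":0,"ty":0,"tz":-40,"twist":-5.3},
])

```text
time: 34.2
tcp_pos: [538.2, -195.6, 209.1]
ee_rot: [[-1.0, -0.003, 0.001], [-0.003, 1.0, -0.001], [-0.001, -0.001, -1.0]]
contact_force: [0.6, -0.8, 0.4]
gripper_width: 51.1
finger_force: 0.0
```

Call:
play_rows([
  {"claw":0.2,"tx":-8,"ty":28,"tz":0,"twist":0},
  {"claw":0.2,"tx":-11,"ty":40,"tz":0,"twist":0},
  {"claw":0.2,"tx":-11,"ty":40,"tz":0,"twist":0},
  {"claw":0.2,"tx":-11,"ty":40,"tz":0,"twist":0},
  {"claw":0.2,"tx":-10,"ty":35,"tz":0,"twist":0},
  {"claw":0.2,"tx":-8,"ty":20,"tz":0,"twist":0},
  {"claw":0.2,"tx":0,"ty":0,"tz":0,"twist":0},
  {"claw":0.2,"tx":0,"ty":0,"tz":0,"twist":0},
])

```text
time: 35.0
tcp_pos: [596.9, 7.2, 206.4]
ee_rot: [[-1.0, -0.0, -0.001], [-0.0, 1.0, -0.001], [0.001, -0.001, -1.0]]
contact_force: [-0.6, 0.3, 0.1]
gripper_width: 51.5
finger_force: 0.0
```

```bash
cat >> h.py <<'E'
def handle(name="wrist",zr=(95,125),c=(597,7),r=40):
    s=sense(); im=get_image(name); P=cloud(im).reshape(-1,3); hsv=cv2.cvtColor(im["color"],cv2.COLOR_RGB2HSV).reshape(-1,3)
    red=((hsv[:,0]<6)|(hsv[:,0]>172))&(hsv[:,1]>150)&(np.hypot(P[:,0]-c[0],P[:,1]-c[1])<r)&(P[:,2]>0)
    z=np.percentile(P[red,2],95); t=red&(P[:,2]>z-4); q,sz,a=cv2.minAreaRect(P[t,:2].astype(np.float32)); print(name,"handle top z",z.round(1),"c",np.round(q,1),np.round(sz,1),round(a,1),t.sum())
    k=(np.hypot(P[:,0]-c[0],P[:,1]-c[1])<125)&(abs(P[:,2]-(z-40))<4)&(hsv[:,2]>30)
    if k.sum()>50:
        q2,sz2,a2=cv2.minAreaRect(P[k,:2].astype(np.float32)); print("arm c",np.round(q2,1),np.round(sz2,1),round(a2,1),k.sum())
    return im
E
python3 - <<'E'
from h import *
st(); save("w11",handle()); handle("top")
E
```

```text
t 35.0 tcp [596.9   7.2 206.4] yaw_y 90.0 zt [-0.001 -0.001 -1.   ] w 51.5 ff 0.0 F [-0.6  0.3  0.1] q [ -9.  22.   7. 100.  -3.  59.  89.]
wrist handle top z 112.6 c [598.2   8.9] [13.  35.5] 89.8 1049
arm c [599.7  65.8] [128.9 209.4] 88.7 4943Traceback (most recent call last):
  File "<stdin>", line 2, in <module>
  File "h.py", line 49, in handle
    z=np.percentile(P[red,2],95); t=red&(P[:,2]>z-4); q,sz,a=cv2.minAreaRect(P[t,:2].astype(np.float32)); print(name,"handle top z",z.round(1),"c",np.round(q,1),np.round(sz,1),round(a,1),t.sum())
    return _quantile_unchecked(
        a, q, axis, out, overwrite_input, method, keepdims, weights)
    return _ureduce(a,
                    func=_quantile_ureduce_func,
    ...<5 lines>...
                    overwrite_input=overwrite_input,
                    method=method)
    r = func(a, **kwargs)
    result = _quantile(arr,
                       quantiles=q,
    ...<2 lines>...
                       out=out,
                       weights=wgt)
    slices_having_nans = np.isnan(arr[-1, ...])
                                  ~~~^^^^^^^^^
IndexError: index -1 is out of bounds for axis 0 with size 0
```

View pics/w11.png

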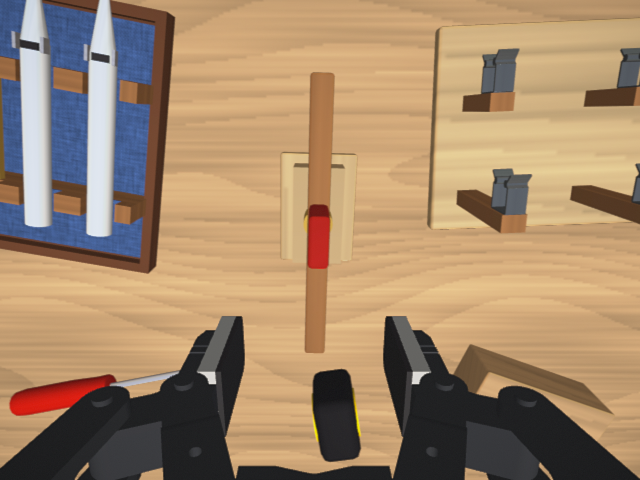

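Call:
play_rows([
  {"claw":0.2,"tx":-1.3,"ty":1.7,"tz":0,"twist":1.1},
  {"claw":0.2,"tx":0,"ty":0,"tz":40,"twist":0},
  {"claw":0.2,"tx":0,"ty":0,"tz":45,"twist":0},
  {"claw":0.2,"tx":0,"ty":0,"tz":40,"twist":0},
  {"claw":0,"tx":0,"ty":0,"tz":20,"twist":0},
  {"claw":-0.3,"tx":0,"ty":0,"tz":9,"twist":0},
  {"claw":-0.5,"tx":0,"ty":0,"tz":0,"twist":0},
  {"claw":-0.5,"tx":0,"ty":0,"tz":0,"twist":0},
])

```text
time: 35.9
tcp_pos: [599.5, 8.7, 54.0]
ee_rot: [[-1.0, 0.021, 0.002], [0.021, 1.0, 0.0], [-0.002, 0.0, -1.0]]
contact_force: [0.5, -0.6, 0.3]
gripper_width: 21.2
finger_force: 0.0
```

Call:
play_rows([
  {"claw":-0.65,"tx":0,"ty":0,"tz":0,"twist":0},
  {"claw":-0.75,"tx":0,"ty":0,"tz":0,"twist":0},
  {"claw":-0.85,"tx":0,"ty":0,"tz":0,"twist":0},
  {"claw":-0.85,"tx":0,"ty":0,"tz":0,"twist":0},
  {"claw":-0.85,"tx":0,"ty":0,"tz":0,"twist":0},
], force=40)

```text
time: 36.4
tcp_pos: [599.8, 9.1, 54.4]
ee_rot: [[-1.0, 0.02, 0.003], [0.02, 1.0, 0.0], [-0.003, 0.0, -1.0]]
contact_force: [-0.0, 0.7, 6.4]
gripper_width: 13.2
finger_force: 44.1
```

Run:
```python
from h import *
s=st(); im=get_image("wrist"); save("w12",im)
```

```text
t 36.4 tcp [599.8   9.1  54.4] yaw_y 88.86 zt [ 0.003  0.    -1.   ] w 13.2 ff 44.110833406448364 F [-0.   0.7  6.4] q [ -8.  33.   6. 106.  -5.  42.  89.]
```

View pics/w12.png

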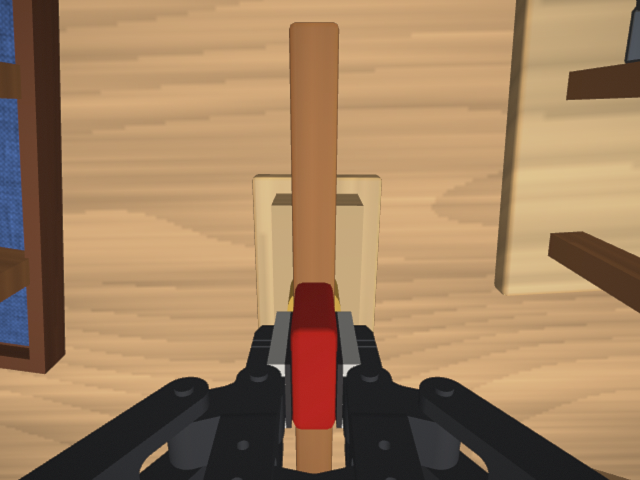

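Call:
play_rows([
  {"claw":-0.85,"tx":0,"ty":0,"tz":-5,"twist":0},
  {"claw":-0.85,"tx":0,"ty":0,"tz":-10,"twist":0},
  {"claw":-0.85,"tx":0,"ty":0,"tz":-15,"twist":0},
  {"claw":-0.85,"tx":0,"ty":0,"tz":-25,"twist":0},
  {"claw":-0.85,"tx":0,"ty":0,"tz":-30,"twist":0},
  {"claw":-0.85,"tx":0,"ty":0,"tz":-20,"twist":0},
  {"claw":-0.85,"tx":3,"ty":-15,"tz":0,"twist":0},
  {"claw":-0.85,"tx":8,"ty":-30,"tz":0,"twist":0},
])

```text
time: 37.25
tcp_pos: [587.0, -34.0, 158.6]
ee_rot: [[-1.0, 0.015, 0.002], [0.015, 1.0, 0.001], [-0.002, 0.001, -1.0]]
contact_force: [0.1, -0.8, -2.7]
gripper_width: 13.5
finger_force: 42.9
```

Call:
play_rows([
  {"claw":-0.85,"tx":12,"ty":-38,"tz":0,"twist":0},
  {"claw":-0.85,"tx":12,"ty":-38,"tz":0,"twist":0},
  {"claw":-0.85,"tx":12,"ty":-38,"tz":0,"twist":0},
  {"claw":-0.85,"tx":8,"ty":-28,"tz":0,"twist":2},
  {"claw":-0.85,"tx":5,"ty":-15,"tz":0,"twist":3},
  {"claw":-0.85,"tx":0,"ty":0,"tz":0,"twist":3},
  {"claw":-0.85,"tx":0,"ty":0,"tz":0,"twist":1.2},
  {"claw":-0.85,"tx":0,"ty":0,"tz":0,"twist":0},
])

```text
time: 38.05
tcp_pos: [534.0, -190.5, 157.4]
ee_rot: [[-0.984, 0.178, -0.001], [0.178, 0.984, 0.001], [0.001, 0.0, -1.0]]
contact_force: [-0.6, -0.1, -1.2]
gripper_width: 13.5
finger_force: 42.9
```

```bash
cat >> h.py <<'E'
def slot(name="wrist",c=(528,-244)):
    im=get_image(name); P=cloud(im); hsv=cv2.cvtColor(im["color"],cv2.COLOR_RGB2HSV)
    near=np.hypot(P[...,0]-c[0],P[...,1]-c[1])<70
    br=near&(abs(P[...,2]-39)<4)&(hsv[...,0]>18)&(hsv[...,0]<32)&(hsv[...,1]>110)
    br=cv2.morphologyEx(br.astype(np.uint8),cv2.MORPH_OPEN,np.ones((2,2)))>0
    X=P[br]; q,sz,a=cv2.minAreaRect(X[:,:2].astype(np.float32)); print(name,"bridge",np.round(q,1),np.round(sz,1),round(a,1),br.sum(),"z",np.median(X[:,2]).round(1))
    cs,hi=cv2.findContours(br.astype(np.uint8),cv2.RETR_CCOMP,cv2.CHAIN_APPROX_NONE)
    for k,h in zip(cs,hi[0]):
        if h[3]>=0 and cv2.contourArea(k)>30:
            Y=np.array([P[v,u] for u,v in k[:,0]]); q,sz,a=cv2.minAreaRect(Y[:,:2].astype(np.float32)); print("  hole",np.round(q,1),np.round(sz,1),round(a,1),cv2.contourArea(k))
    return im
def toggle_in_hand():
    s=st(); im=get_image("wrist"); P=cloud(im); R=np.array(s["ee_rot"]); L=((P-s["tcp_pos"])@R).reshape(-1,3)
    m=(L[:,2]<0)&(L[:,2]>-40)&(abs(L[:,1])<30)&(L[:,0]>30)&(L[:,0]<125); X=L[m]; print("arm tip x",np.percentile(X[:,0],99.5).round(1),"z",np.median(X[:,2]).round(1))
    for k in(45,60,75,90,100):
        Y=X[abs(X[:,0]-k)<3]
        if len(Y): print(k,"y",np.percentile(Y[:,1],[1,99]).round(1),"z",np.median(Y[:,2]).round(1))
E
python3 - <<'E'
from h import *
toggle_in_hand(); ridges("wrist"); slot(); slot("top"); slot("scene")
E
```

```text
t 38.0 tcp [ 534.  -190.5  157.4] yaw_y 79.73 zt [-0.001  0.001 -1.   ] w 13.5 ff 42.94538497924805 F [-0.6 -0.1 -1.2] q [  7.  22.  12. 107.  -6.  52. 101.]
arm tip x 105.4 z -17.5
45 y [-8.8  6.7] z -17.4
60 y [-9.   6.8] z -17.4
75 y [-8.7  6.9] z -17.5
90 y [-8.8  6.7] z -17.5
100 y [-9.   6.8] z -17.5
wrist c [ 528.4 -241.7] yaw -10.37 [np.int64(3706), np.int64(4852)] [-0.4  0.3] [-0.003 -0.001]
{-130: 0, -125: 76, -120: 337, -115: 344, -110: 234, -105: 125, -100: 3, -95: 105, -90: 884, -85: 205, -80: 338, -75: 330, -70: 337, -65: 248, -60: 0, -55: 0, -50: 0, -45: 0, -40: 144, -35: 324, -30: 333, -25: 336, -20: 127, -15: 0, -10: 0, -5: 0, 0: 0, 5: 0, 10: 2, 15: 331, 20: 329, 25: 317, 30: 186, 35: 0, 40: 0, 45: 0, 50: 0, 55: 0, 60: 3, 65: 220, 70: 311, 75: 255, 80: 286, 85: 293, 90: 2, 95: 247, 100: 136, 105: 343, 110: 336, 115: 126, 120: 0, 125: 0}
wrist bridge [ 504.6 -230. ] [ 47.  135.5] 61.9 3030 z 39.8
  hole [ 528.8 -245.5] [19.2 38.2] 79.3 1001.0
top bridge [0. 0.] [0. 0.] 0.0 0 z nan
  return _methods._mean(a, axis=axis, dtype=dtype,
  ret = ret.dtype.type(ret / rcount)
Traceback (most recent call last):
  File "h.py", line 61, in slot
    for k,h in zip(cs,hi[0]):
                      ~~^^^
TypeError: 'NoneType' object is not subscriptable
```

```bash
cat >> h.py <<'E'
def slot2(c=(528.4,-244),yaw=-10.37):
    im=get_image("wrist"); P=cloud(im); hsv=cv2.cvtColor(im["color"],cv2.COLOR_RGB2HSV)
    a=np.radians(yaw); e=np.array([[np.cos(a),np.sin(a)],[-np.sin(a),np.cos(a)]]); q=(P[...,:2]-c)@e.T
    m=(abs(q[...,0])<50)&(abs(q[...,1])<22)&(abs(P[...,2]-39.8)<1.2)&(hsv[...,0]>18)&(hsv[...,0]<32)
    y=q[m&(abs(q[...,0])<12)][:,1]; print("ey",e[1].round(3),"z",np.median(P[m][:,2]).round(2)); h=np.histogram(y,np.arange(-20,20.1,1)); print("y",dict(zip(h[1].astype(int).tolist(),h[0].tolist())))
    y=q[m&(abs(q[...,1])<4)][:,0]; h=np.histogram(y,np.arange(-40,40.1,2)); print("x",dict(zip(h[1].astype(int).tolist(),h[0].tolist())))
E
python3 - <<'E'
from h import *
slot2()
E
```

```text
ey [0.18  0.984] z 39.84
y {-20: 0, -19: 0, -18: 0, -17: 0, -16: 0, -15: 0, -14: 0, -13: 35, -12: 46, -11: 49, -10: 41, -9: 42, -8: 44, -7: 36, -6: 0, -5: 0, -4: 0, -3: 0, -2: 0, -1: 0, 0: 0, 1: 0, 2: 0, 3: 0, 4: 0, 5: 0, 6: 12, 7: 44, 8: 44, 9: 39, 10: 52, 11: 39, 12: 46, 13: 11, 14: 0, 15: 0, 16: 0, 17: 0, 18: 0, 19: 0}
x {-40: 0, -38: 32, -36: 27, -34: 27, -32: 35, -30: 32, -28: 33, -26: 28, -24: 33, -22: 33, -20: 19, -18: 0, -16: 0, -14: 0, -12: 0, -10: 0, -8: 0, -6: 0, -4: 0, -2: 0, 0: 0, 2: 0, 4: 0, 6: 0, 8: 0, 10: 0, 12: 0, 14: 0, 16: 0, 18: 15, 20: 28, 22: 29, 24: 25, 26: 30, 28: 26, 30: 26, 32: 28, 34: 29, 36: 25, 38: 10}
```

Call:
play_rows([
  {"claw":-0.85,"tx":-1.4,"ty":-15,"tz":0,"twist":0},
  {"claw":-0.85,"tx":-2,"ty":-22.4,"tz":0,"twist":0},
  {"claw":-0.85,"tx":-1,"ty":-15,"tz":0,"twist":0},
  {"claw":-0.85,"tx":0,"ty":0,"tz":20,"twist":0},
  {"claw":-0.85,"tx":0,"ty":0,"tz":30,"twist":0},
  {"claw":-0.85,"tx":0,"ty":0,"tz":22,"twist":0},
  {"claw":-0.85,"tx":0,"ty":0,"tz":0,"twist":0},
  {"claw":-0.85,"tx":0,"ty":0,"tz":0,"twist":0},
])

```text
time: 39.1
tcp_pos: [528.9, -244.6, 86.0]
ee_rot: [[-0.984, 0.18, -0.0], [0.18, 0.984, -0.0], [0.0, -0.0, -1.0]]
contact_force: [0.8, 0.3, -0.7]
gripper_width: 13.0
finger_force: 42.9
```

Run:
```python
from h import *
toggle_in_hand(); ridges("wrist"); go([529,-242.8,54.5])
```

```text
t 39.1 tcp [ 528.9 -244.6   86. ] yaw_y 79.63 zt [-0. -0. -1.] w 13.0 ff 42.872223258018494 F [ 0.8  0.3 -0.7] q [ 12.  29.  12. 107.  -8.  44. 108.]
arm tip x 105.5 z -17.4
45 y [-8.8  6.7] z -17.4
60 y [-8.9  6.8] z -17.4
75 y [-8.7  6.9] z -17.5
90 y [-8.8  6.7] z -17.5
100 y [-9.   6.8] z -17.5
wrist c [ 528.3 -241.7] yaw -10.48 [np.int64(5847), np.int64(10253)] [-0.4  0.1] [-0.002 -0.003]
{-130: 0, -125: 121, -120: 581, -115: 569, -110: 373, -105: 234, -100: 9, -95: 173, -90: 1354, -85: 361, -80: 582, -75: 573, -70: 591, -65: 378, -60: 0, -55: 0, -50: 0, -45: 0, -40: 143, -35: 327, -30: 329, -25: 321, -20: 88, -15: 0, -10: 0, -5: 0, 0: 0, 5: 0, 10: 32, 15: 328, 20: 327, 25: 339, 30: 299, 35: 932, 40: 222, 45: 17, 50: 444, 55: 279, 60: 571, 65: 568, 70: 572, 75: 450, 80: 943, 85: 728, 90: 9, 95: 264, 100: 178, 105: 683, 110: 578, 115: 225, 120: 0, 125: 0}
tool shift [ 1.3  1.7 32.7]
```

Call:
play_rows([
  {"claw":-0.85,"tx":0.5,"ty":1.7,"tz":5,"twist":0},
  {"claw":-0.85,"tx":0,"ty":0,"tz":5,"twist":0},
  {"claw":-0.85,"tx":0,"ty":0,"tz":0,"twist":0},
  {"claw":-0.85,"tx":0,"ty":0,"tz":3,"twist":0},
  {"claw":-0.85,"tx":0,"ty":0,"tz":2,"twist":0},
  {"claw":-0.85,"tx":0,"ty":0,"tz":0,"twist":0},
])

```text
time: 39.8
tcp_pos: [528.6, -242.0, 70.5]
ee_rot: [[-0.984, 0.179, -0.001], [0.179, 0.984, 0.0], [0.001, 0.0, -1.0]]
contact_force: [-1.1, 0.0, -1.5]
gripper_width: 13.8
finger_force: 42.9
```

Run:
```python
from h import *
s=st(); go([529,-242.8,54.5],s)
```

```text
t 39.8 tcp [ 528.6 -242.    70.5] yaw_y 79.66 zt [-0.001  0.    -1.   ] w 13.8 ff 42.90458858013153 F [-1.1  0.  -1.5] q [ 12.  30.  11. 108.  -8.  43. 108.]
tool shift [-0.6 -0.7 16. ]
```

Call:
play_rows([
  {"claw":-0.85,"tx":0,"ty":-0.5,"tz":2,"twist":0},
  {"claw":-0.85,"tx":0,"ty":0,"tz":3,"twist":0},
  {"claw":-0.85,"tx":0,"ty":0,"tz":0,"twist":0},
])

```text
time: 40.1
tcp_pos: [528.4, -242.5, 65.3]
ee_rot: [[-0.984, 0.179, -0.001], [0.179, 0.984, 0.0], [0.001, 0.0, -1.0]]
contact_force: [-0.1, -0.1, -1.6]
gripper_width: 13.5
finger_force: 42.9
```

Call:
play_rows([
  {"claw":-0.85,"tx":0,"ty":0,"tz":3,"twist":0},
  {"claw":-0.85,"tx":0,"ty":0,"tz":3,"twist":0},
  {"claw":-0.85,"tx":0,"ty":0,"tz":2,"twist":0},
  {"claw":-0.85,"tx":0,"ty":0,"tz":0,"twist":0},
])

```text
time: 40.5
tcp_pos: [528.4, -242.4, 57.4]
ee_rot: [[-0.984, 0.179, -0.001], [0.179, 0.984, 0.0], [0.001, 0.0, -1.0]]
contact_force: [-0.7, 0.8, -0.7]
gripper_width: 13.5
finger_force: 42.9
```

Call:
play_rows([
  {"claw":-0.85,"tx":0,"ty":0,"tz":1.5,"twist":0},
  {"claw":-0.85,"tx":0,"ty":0,"tz":0,"twist":0},
])

```text
time: 40.7
tcp_pos: [528.6, -242.5, 56.1]
ee_rot: [[-0.984, 0.179, -0.0], [0.179, 0.984, 0.0], [0.0, 0.0, -1.0]]
contact_force: [-0.0, 0.6, -1.3]
gripper_width: 13.4
finger_force: 42.9
```

Call:
play_rows([
  {"claw":-0.85,"tx":0,"ty":0,"tz":1,"twist":0},
  {"claw":-0.85,"tx":0,"ty":0,"tz":0,"twist":0},
])

```text
time: 40.9
tcp_pos: [528.6, -242.5, 55.2]
ee_rot: [[-0.984, 0.179, -0.0], [0.179, 0.984, 0.0], [0.0, 0.0, -1.0]]
contact_force: [-0.7, 0.6, -0.9]
gripper_width: 13.4
finger_force: 42.9
```

Call:
play_rows([
  {"claw":-0.85,"tx":0,"ty":0,"tz":0.7,"twist":0},
  {"claw":-0.85,"tx":0,"ty":0,"tz":0,"twist":0},
])

```text
time: 41.1
tcp_pos: [528.7, -242.6, 54.6]
ee_rot: [[-0.984, 0.179, 0.0], [0.179, 0.984, -0.0], [-0.0, -0.0, -1.0]]
contact_force: [0.2, -0.1, -0.9]
gripper_width: 13.8
finger_force: 42.9
```

Call:
play_rows([
  {"claw":-0.85,"tx":0,"ty":0,"tz":0.5,"twist":0},
  {"claw":-0.85,"tx":0,"ty":0,"tz":0,"twist":0},
])

```text
time: 41.3
tcp_pos: [528.8, -242.6, 54.4]
ee_rot: [[-0.984, 0.179, 0.0], [0.179, 0.984, 0.0], [-0.0, 0.0, -1.0]]
contact_force: [-1.2, 1.0, 2.6]
gripper_width: 13.4
finger_force: 43.5
```

Call:
play_rows([
  {"claw":-0.85,"tx":0,"ty":0,"tz":-2.2,"twist":0},
  {"claw":-0.85,"tx":0,"ty":0,"tz":0,"twist":4},
  {"claw":-0.85,"tx":0,"ty":0,"tz":0,"twist":5},
  {"claw":-0.85,"tx":0,"ty":0,"tz":0,"twist":5},
  {"claw":-0.85,"tx":0,"ty":0,"tz":0,"twist":5},
  {"claw":-0.85,"tx":0,"ty":0,"tz":0,"twist":0},
])

```text
time: 41.9
tcp_pos: [528.7, -242.5, 56.2]
ee_rot: [[-0.872, 0.49, -0.0], [0.49, 0.872, -0.0], [-0.0, -0.0, -1.0]]
contact_force: [-0.3, -0.9, -2.0]
gripper_width: 13.4
finger_force: 42.9
```

Call:
play_rows([
  {"claw":-0.85,"tx":0,"ty":0,"tz":0,"twist":6},
  {"claw":-0.85,"tx":0,"ty":0,"tz":0,"twist":6},
  {"claw":-0.85,"tx":0,"ty":0,"tz":0,"twist":6},
  {"claw":-0.85,"tx":0,"ty":0,"tz":0,"twist":6},
  {"claw":-0.85,"tx":0,"ty":0,"tz":0,"twist":0},
])

```text
time: 42.4
tcp_pos: [528.7, -242.5, 56.2]
ee_rot: [[-0.599, 0.801, -0.0], [0.801, 0.599, -0.0], [-0.0, -0.0, -1.0]]
contact_force: [-0.5, -0.4, -0.8]
gripper_width: 13.7
finger_force: 42.9
```

Call:
play_rows([
  {"claw":-0.85,"tx":0,"ty":0,"tz":0,"twist":6},
  {"claw":-0.85,"tx":0,"ty":0,"tz":0,"twist":6},
  {"claw":-0.85,"tx":0,"ty":0,"tz":0,"twist":6},
  {"claw":-0.85,"tx":0,"ty":0,"tz":0,"twist":6},
  {"claw":-0.85,"tx":0,"ty":0,"tz":0,"twist":6},
  {"claw":-0.85,"tx":0,"ty":0,"tz":0,"twist":6},
  {"claw":-0.85,"tx":0,"ty":0,"tz":0,"twist":6},
  {"claw":-0.85,"tx":0,"ty":0,"tz":0,"twist":5},
])

```text
time: 43.2
tcp_pos: [528.7, -242.4, 56.2]
ee_rot: [[0.179, 0.984, -0.0], [0.984, -0.179, 0.0], [0.0, -0.0, -1.0]]
contact_force: [0.1, 0.2, -1.3]
gripper_width: 13.6
finger_force: 42.9
```

Call:
play_rows([
  {"claw":-0.85,"tx":0,"ty":0,"tz":1,"twist":0},
  {"claw":-0.85,"tx":0,"ty":0,"tz":0.8,"twist":0},
  {"claw":-0.85,"tx":0,"ty":0,"tz":0,"twist":0},
])

```text
time: 43.5
tcp_pos: [528.7, -242.6, 54.5]
ee_rot: [[0.177, 0.984, 0.0], [0.984, -0.177, 0.0], [0.0, 0.0, -1.0]]
contact_force: [0.8, -0.7, -0.6]
gripper_width: 13.5
finger_force: 42.9
```

Run:
```python
from h import *
s=st(); print(s["moment"]); ridges("wrist")
```

```text
t 43.5 tcp [ 528.7 -242.6   54.5] yaw_y -10.18 zt [ 0.  0. -1.] w 13.5 ff 42.935789823532104 F [ 0.8 -0.7 -0.6] q [ -4.  35.  34. 109. -28.  44.  35.]
[-0.10430783 -0.00286544 -0.00620336]
wrist c [ 529.1 -241.8] yaw -10.59 [np.int64(9311), np.int64(9336)] [-0.5  0.3] [-0.002 -0.004]
{-130: 0, -125: 0, -120: 0, -115: 0, -110: 0, -105: 0, -100: 0, -95: 0, -90: 0, -85: 0, -80: 0, -75: 0, -70: 0, -65: 0, -60: 0, -55: 0, -50: 0, -45: 0, -40: 250, -35: 633, -30: 643, -25: 660, -20: 451, -15: 0, -10: 0, -5: 0, 0: 0, 5: 0, 10: 34, 15: 789, 20: 823, 25: 840, 30: 710, 35: 607, 40: 246, 45: 58, 50: 1608, 55: 344, 60: 1027, 65: 1031, 70: 1098, 75: 832, 80: 708, 85: 1105, 90: 28, 95: 1030, 100: 551, 105: 1356, 110: 1182, 115: 1, 120: 0, 125: 0}
```

Call:
play_rows([
  {"claw":-0.65,"tx":0,"ty":0,"tz":0,"twist":0},
  {"claw":-0.5,"tx":0,"ty":0,"tz":0,"twist":0},
  {"claw":-0.3,"tx":0,"ty":0,"tz":0,"twist":0},
  {"claw":-0.2,"tx":0,"ty":0,"tz":0,"twist":0},
  {"claw":-0.2,"tx":0,"ty":0,"tz":-15,"twist":0},
  {"claw":-0.2,"tx":0,"ty":0,"tz":-40,"twist":0},
  {"claw":-0.2,"tx":0,"ty":0,"tz":-45,"twist":0},
  {"claw":-0.2,"tx":0,"ty":0,"tz":-45,"twist":0},
])

```text
time: 44.35
tcp_pos: [528.3, -242.8, 202.0]
ee_rot: [[0.18, 0.984, -0.0], [0.984, -0.18, -0.0], [-0.0, 0.0, -1.0]]
contact_force: [0.7, -0.2, 1.2]
gripper_width: 34.3
finger_force: 0.0
```

Call:
play_rows([
  {"claw":-0.2,"tx":-30,"ty":0,"tz":-40,"twist":0},
  {"claw":-0.2,"tx":-30,"ty":0,"tz":-20,"twist":0},
  {"claw":-0.2,"tx":0,"ty":0,"tz":0,"twist":0},
  {"claw":-0.2,"tx":0,"ty":0,"tz":0,"twist":0},
])

```text
time: 44.75
tcp_pos: [517.6, -302.2, 260.7]
ee_rot: [[0.181, 0.983, 0.002], [0.983, -0.181, 0.0], [0.0, 0.002, -1.0]]
contact_force: [-0.0, 0.4, -0.5]
gripper_width: 33.8
finger_force: 0.0
```

Run:
```python
from h import *
s=st(); handle(c=(528,-243)); im=get_image("wrist"); P=cloud(im)
a=np.radians(-10.4); e=np.array([[np.cos(a),np.sin(a)],[-np.sin(a),np.cos(a)]]); q=(P[...,:2]-(528.4,-243.8))@e.T; z=P[...,2]
hsv=cv2.cvtColor(im["color"],cv2.COLOR_RGB2HSV)
for y0 in CY:
    m=(abs(q[...,1]-y0)<11)&(hsv[...,1]<40)&(hsv[...,2]>140)&(z>40)&(z<70)&(abs(q[...,0])<125)
    if m.sum()<50: print(y0,"none"); continue
    X=q[m]; t=[(k,X[abs(X[:,0]-k)<4][:,1].mean().round(1),np.percentile(z[m][abs(X[:,0]-k)<4],95).round(1)) for k in(-50,-30,30,50) if (abs(X[:,0]-k)<4).any()]
    print(y0,"x",X[:,0].min().round(1),X[:,0].max().round(1),[tuple(map(float,i)) for i in t])
m=(abs(q[...,0])<40)&(z>68)&(z<76)&(abs(q[...,1])<120); X=q[m].astype(np.float32); print("arm",cv2.minAreaRect(X), np.median(z[m]))
```

```text
t 44.8 tcp [ 517.6 -302.2  260.7] yaw_y -10.43 zt [ 0.002  0.    -1.   ] w 33.8 ff 0.0 F [-0.   0.4 -0.5] q [ -6.  22.  43.  98. -17.  66.  32.]
wrist handle top z 113.1 c [ 528.6 -242. ] [34.3 13.1] 79.8 910
arm c [ 527.8 -247.8] [199.8  16. ] 79.8 4091
94 x -100.6 64.2 [(-50.0, 92.7, 59.6), (-30.0, 92.8, 59.3), (30.0, 93.1, 59.7), (50.0, 93.2, 59.6)]
48 x -100.0 64.9 [(-50.0, 47.9, 59.5), (-30.0, 48.0, 59.6), (30.0, 48.1, 59.6), (50.0, 48.4, 59.5)]
-48 none
-94 x -101.1 63.3 [(-50.0, -92.0, 59.5), (-30.0, -91.8, 59.5), (30.0, -91.1, 59.3), (50.0, -91.2, 59.4)]
arm ((0.10957479476928711, -3.123992919921875), (15.996591567993164, 200.5606689453125), 0.19360150396823883) 71.66621045915763
```

```bash
python3 -c "
from station import *
print(close_job())"
```

```text
the job is handed in; nothing more can be done
None
```

The job is done and handed in: all three pipes that were in the rack (the fourth seat was empty) lie in cradles 1, 2 and 4, and the toggle bar is through the bridge, turned a quarter turn with its arm across the pipes and released. The judge's result was not shown; my last measurement had the pipes seated level and the arm square across them, and the highest pad force I read on a pipe was under 15 N.

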